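# Put the prep machine's blades away

### The arm

A 7-joint arm with a two-finger parallel gripper is mounted at the origin on the work surface. World frame = base frame: x ahead of the robot, y to its left, z up, the work surface at z = 0. Lengths are in m, angles in rad, forces in N, time in s.
With the tool pointing down it reaches from about 0.4 to 0.875 m from the base axis. Payload 19.3 kg.
Tool frame: the origin (TCP) lies on the mounting face of the last link; the fingertips stand 173 mm ahead of it and the grasp point (between the pads) lies 155 mm ahead of it; z points along the fingers, y is the line along which they close (so a half turn about z gives the same grasp; the last joint's range is limited). The gripper opens to 85 mm and grips with 20 to 120 N. Pads are 22 mm wide; open, the fingers measure 114 mm over their backs; the gripper's body (76 mm by 85 mm) begins 54 mm behind the grasp point. The pads swing forward as they close: fully open they stand 13 mm farther back than shut.
Start: joints at [-1.344, 0.521, -0.036, 1.599, 0.021, 1.021, -0.113], TCP at [0.183, 0.598, 0.405] pointing down, gripper open.
Joint ranges: [-2.91, 2.91], [-0.3, 2.13], [-1.5, 1.42], [0.17, 2.43], [-1.26, 4.41], [0.16, 1.93], [-2.52, 2.52]. Speed limits (rad/s): [1.89, 1.89, 2.39, 2.39, 3.01, 3.01, 3.01].

### API

Orientations are given as [roll, pitch, yaw] about the fixed x, y, z axes, in that order (R = Rz(yaw) Ry(pitch) Rx(roll)).
In Python, from workcell import bot, vision gives the robot as it stands.
- The arm moves only by the shell command python3 -m creep 'ROWS' [FORCE]. ROWS is JSON, a list that holds one entry, the list of rows, each a list of 7 numbers: the opening, from -1 (shut) to 1 (fully open), then the shift along the tool's x, y, z in cm, then the turn, a rotation vector about the tool's x, y, z in rad. In form: [[[grip, tx, ty, tz, rx, ry, rz], ...]]. A call has 1 to 12 rows; each row shifts and turns the commanded pose from where the row before left it, along the tool's axes as they then stand; what a row does not reach is not made up. A row lasts 1/8 s, in which the tool goes at most 62.5 mm and 10.7 degrees, less where a joint would pass 70% of its speed; a pose out of reach is approached as far as the arm can. A call with a gripper value outside its range is refused whole. The fingers move at their own pace and stop on an object; FORCE is the grip in N (left out, the last holds). Time passes only in rows, so rows that do not move let the fingers close. It gives the time, the measured TCP pose, the force, the opening and the grip force at its end, in the units of the state.
- bot.observe(): the state, without advancing time (a new reading comes with each control period).
- vision.grab_frame(name): name is "scene" or "top" or "wrist"; returns a dict with "image" (420x560x3 uint8, blue, green, red), "depth" (420x560 float32, m along the optical axis (not along the pixel's ray), 0 where there is no reading), "fovy" (degrees; the focal length in pixels is half the picture's height over the tangent of half this angle, whatever the lens; pixels are square), "cx", "cy" (the principal point, pixels), "cam_to_world" (4x4, takes a point from camera to world coordinates); the wrist camera has in their place "tool_from_camera" (4x4, takes a point from camera to tool coordinates, whose origin is the TCP and whose axes are the flange's). Camera axes: x right, y down, z forward; pixel columns grow to the right and rows downward; lengths in m; the calibration is good to about 2 mm. A picture is of the moment at which its call begins: read the wrist's pose just before it.
- bot.job_done(): hands the job in; it is judged then, once.
The state is a dict: "clock": time; "qpos": joint angles; "qd": joint speeds; "joint_efforts": joint torques, N m; "position": TCP position; "tool_rot": TCP orientation; "force": force on the tool from outside, world axes, zero at the start; "moment": the same for the moment, N m; "grip_width": finger opening in m; "finger_force": force on a finger pad.
Only numpy, scipy, OpenCV 4.12 (cv2) and the standard library are available. Lean on these libraries where they do the work, as an engineer would, in place of code of your own. Each camera call takes 0.05 s, during which the arm holds its last target. There are 200 camera calls.

### The job

Put the food-prep machine's washed blades away: slide every blade cassette that is there into the dock with the end stop of its own colour, pushing it past the sprung ball until it clicks in fully home. Stack the three metal cutting plates flat and neatly centred on the round wooden stand, coarsest holes at the bottom and finest on top, and lay the blue cover disc on the stack. Leave the bottles, cup, bowl and other kitchen things where they are.

Things in the scene. Friction and masses are not known exactly. Their poses are not given: they have to be found in the camera images.
- cassette_green: green plastic blade cassette, a block 60 long (its x) x 40 wide (y) x 32 high, 140 g, lying flat; origin: centre of its underside, z up. Steel blades in a black window on top. A groove 9 wide, 4 deep, runs full height down the middle of each long side; both ends taper by 3.5 per side over 6 mm. Same when turned half round. Absent (None) in some starts.
- cassette_yellow: yellow plastic blade cassette, a block 60 long (its x) x 40 wide (y) x 32 high, 140 g, lying flat; origin: centre of its underside, z up. Steel blades in a black window on top. A groove 9 wide, 4 deep, runs full height down the middle of each long side; both ends taper by 3.5 per side over 6 mm. Same when turned half round. Absent (None) in some starts.
- cassette_red: red plastic blade cassette, a block 60 long (its x) x 40 wide (y) x 32 high, 140 g, lying flat; origin: centre of its underside, z up. Steel blades in a black window on top. A groove 9 wide, 4 deep, runs full height down the middle of each long side; both ends taper by 3.5 per side over 6 mm. Same when turned half round. Absent (None) in some starts.
- cassette_blue: blue plastic blade cassette, a block 60 long (its x) x 40 wide (y) x 32 high, 140 g, lying flat; origin: centre of its underside, z up. Steel blades in a black window on top. A groove 9 wide, 4 deep, runs full height down the middle of each long side; both ends taper by 3.5 per side over 6 mm. Same when turned half round. Absent (None) in some starts.
- home_green (a point): where the green cassette's underside centre must end: floor of the dock with the green stop, 6 above the table. x points into the dock, z up. Open-topped channel: walls 12 high, 8 thick, 42 apart, from x=-26 to the stop's face at x=+30 (stop 16 high); before that they flare to 62 apart at x=-52; base plate under it from x=-110. Docks stand 84 apart in y in varying order. Enter along +x.
- home_yellow (a point): where the yellow cassette's underside centre must end: floor of the dock with the yellow stop, 6 above the table. x points into the dock, z up. Open-topped channel: walls 12 high, 8 thick, 42 apart, from x=-26 to the stop's face at x=+30 (stop 16 high); before that they flare to 62 apart at x=-52; base plate under it from x=-110. Docks stand 84 apart in y in varying order. Enter along +x.
- home_red (a point): where the red cassette's underside centre must end: floor of the dock with the red stop, 6 above the table. x points into the dock, z up. Open-topped channel: walls 12 high, 8 thick, 42 apart, from x=-26 to the stop's face at x=+30 (stop 16 high); before that they flare to 62 apart at x=-52; base plate under it from x=-110. Docks stand 84 apart in y in varying order. Enter along +x.
- home_blue (a point): where the blue cassette's underside centre must end: floor of the dock with the blue stop, 6 above the table. x points into the dock, z up. Open-topped channel: walls 12 high, 8 thick, 42 apart, from x=-26 to the stop's face at x=+30 (stop 16 high); before that they flare to 62 apart at x=-52; base plate under it from x=-110. Docks stand 84 apart in y in varying order. Enter along +x.
- catch_green (a joint): sprung steel ball, radius 6, centre 6 above the floor, in the +y wall of the green dock beside home: 0 = out, 4 mm into the channel; grows (m) as it is pressed into the wall, at most 0.0055. Reads 0.002 to 0.004 while a cassette's side rides past it, below 0.0015 when snapped into its groove. Spring 3 N when out, 1.5 N more per mm: push 5 to 20 N to pass.
- catch_yellow (a joint): sprung steel ball, radius 6, centre 6 above the floor, in the +y wall of the yellow dock beside home: 0 = out, 4 mm into the channel; grows (m) as it is pressed into the wall, at most 0.0055. Reads 0.002 to 0.004 while a cassette's side rides past it, below 0.0015 when snapped into its groove. Spring 3 N when out, 1.5 N more per mm: push 5 to 20 N to pass.
- catch_red (a joint): sprung steel ball, radius 6, centre 6 above the floor, in the +y wall of the red dock beside home: 0 = out, 4 mm into the channel; grows (m) as it is pressed into the wall, at most 0.0055. Reads 0.002 to 0.004 while a cassette's side rides past it, below 0.0015 when snapped into its groove. Spring 3 N when out, 1.5 N more per mm: push 5 to 20 N to pass.
- catch_blue (a joint): sprung steel ball, radius 6, centre 6 above the floor, in the +y wall of the blue dock beside home: 0 = out, 4 mm into the channel; grows (m) as it is pressed into the wall, at most 0.0055. Reads 0.002 to 0.004 while a cassette's side rides past it, below 0.0015 when snapped into its groove. Spring 3 N when out, 1.5 N more per mm: push 5 to 20 N to pass.
- plate_coarse: bright metal cutting plate, a disc 62 in diameter and 10 thick, about 150 g, with 5 large holes (16 mm) showing as black spots on its upper face; origin at the centre of its underside, z up.
- plate_medium: bright metal cutting plate, a disc 62 in diameter and 10 thick, about 150 g, with 16 medium holes (8 mm) showing as black spots on its upper face; origin at the centre of its underside, z up.
- plate_fine: bright metal cutting plate, a disc 62 in diameter and 10 thick, about 150 g, with 60 tiny holes (3.6 mm) showing as black spots on its upper face; origin at the centre of its underside, z up.
- cover: blue plastic cover disc with a white round patch on top, 62 in diameter, 12 thick, 60 g; origin at the centre of its underside, z up.
- stand_top (a point): centre of the flat top of the round wooden stand, 100 in diameter, 12 high, fixed to the table; z up.
- spray_bottle: white spray bottle, 76 in diameter, 190 high; does not belong to the job, leave it where it is. Origin under its middle.
- cleaner_bottle: purple cleaner bottle, 68 in diameter, 192 high; does not belong to the job, leave it where it is. Origin under its middle.
- salt_jar: small jar with a red cap, 48 in diameter, 62 high; does not belong to the job, leave it where it is. Origin under its middle.
- ramekin: small white bowl, 72 in diameter, 40 high; does not belong to the job, leave it where it is. Origin under its middle.
- tin_cup: steel cup, 64 in diameter, 60 high; does not belong to the job, leave it where it is. Origin under its middle.
- brush: brush lying flat; does not belong to the job, leave it where it is. Origin under its middle.
- spatula: spatula lying flat; does not belong to the job, leave it where it is. Origin under its middle.
There are look-alikes about, which are no part of the job. Leave any green or red look-alike of the plate_medium alone.

How it is judged:
By the outcome, as a careful person would: the job done as asked, in the order asked, and still so for the second after the job is handed in, with the robot touching nothing.
Of cassette_green, cassette_yellow, cassette_red, cassette_blue only 2 to 4 are there at a start; the rules pass over those that are not, and their reading is None.
At some moment in a run one of cassette_green, cassette_yellow, cassette_red, cassette_blue may be knocked a few centimetres aside while the robot is not near it.
Once in a run the grip may slacken for a moment while it holds something.
It also fails if it takes over 210 s, if anything falls off the work surface, if the arm or the gripper's body presses on something with over 40 N, if the wrist force passes 120 N, or if a joint passes its speed limit or range.

## Working session

There is one attempt and no reset: what is moved stays moved. The work goes in short steps, Python scripts to look and compute and a shell command to move; the robot and the scene stay as the last step left them, time stands still between calls to the robot, and variables do not carry over. Pictures are saved under pics/ and viewed, at most 16 in all, crops included, and the job is handed in when it is done.

```bash
ls; mkdir -p pics
python3 - <<'E'
from workcell import bot, vision
import cv2,numpy as np
s=bot.observe(); print({k:np.round(v,3) for k,v in s.items()})
for n in("scene","top"):
    f=vision.grab_frame(n); cv2.imwrite(f"pics/{n}0.png",f["image"]); np.savez(f"/tmp/{n}0.npz",**f)
    print(n,f["fovy"],f["cx"],f["cy"],np.round(f["cam_to_world"],3).tolist())
E
```

```text
pics
{'clock': np.float64(0.0), 'qpos': array([-1.344,  0.522, -0.036,  1.6  ,  0.021,  1.021, -0.113]), 'qd': array([ 0.001,  0.001, -0.001,  0.   , -0.001, -0.001, -0.001]), 'joint_efforts': array([ 0.0000e+00, -9.2711e+01,  1.9800e+00, -3.6994e+01,  1.8000e-02,
        8.0000e-03, -0.0000e+00]), 'position': array([0.183, 0.598, 0.404]), 'tool_rot': array([-3.14 ,  0.   ,  2.845]), 'force': array([-0.429, -0.322, -0.285]), 'moment': array([-0.047,  0.028,  0.027]), 'finger_force': np.float64(0.0), 'grip_width': np.float64(0.085)}
scene 54.83414943703069 282.3592401337934 218.8225207950153 [[0.096, 0.731, -0.676, 1.311], [0.995, -0.066, 0.07, -0.124], [0.007, -0.68, -0.734, 0.927], [0.0, 0.0, 0.0, 1.0]]
top 56.11944027929916 286.72168286160456 208.93367434983836 [[-0.027, -0.99, 0.136, 0.343], [-1.0, 0.026, -0.011, -0.033], [0.007, -0.137, -0.991, 1.12], [0.0, 0.0, 0.0, 1.0]]
```

View pics/scene0.png

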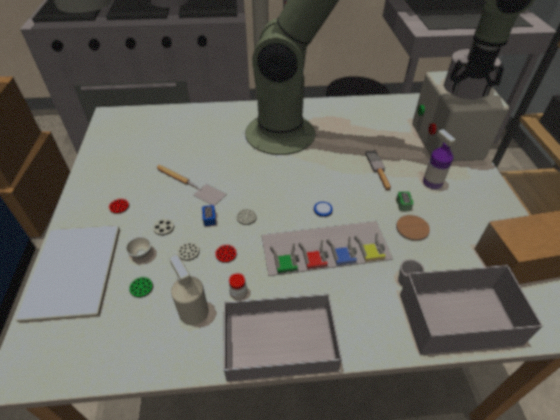

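View pics/top0.png

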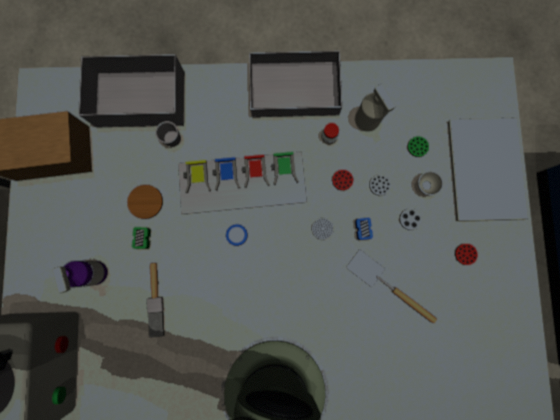

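The top view shows two cassettes: green (141,238) and blue (364,228). The docks run yellow, blue, red, green at columns 197 to 284, row ~170. Other positions: coarse plate (410,219), medium (379,185), fine (322,229), cover (237,235), stand (145,201). The red discs (343,180) and (466,254) and the green disc (418,146) are look-alikes.

```bash
cat > h.py <<'E'
import numpy as np, cv2
from scipy.spatial.transform import Rotation as Ro
def K(f):
    h=f["image"].shape[0]; return h/2/np.tan(np.radians(float(f["fovy"]))/2)
def ray(f,u,v,T=None):
    T=f["cam_to_world"] if T is None else T
    d=np.array([(u-f["cx"])/K(f),(v-f["cy"])/K(f),1.0]); return T[:3,3],T[:3,:3]@d
def plane(f,u,v,z,T=None):
    o,d=ray(f,u,v,T); return o+d*(z-o[2])/d[2]
def pt(f,u,v,T=None):
    o,d=ray(f,u,v,T); return o+d*f["depth"][int(round(v)),int(round(u))]
def two(r1,r2):
    (a,d),(b,e)=r1,r2; st=np.linalg.lstsq(np.c_[d,-e],b-a,rcond=None)[0]
    p,q=a+d*st[0],b+e*st[1]; return (p+q)/2,np.linalg.norm(p-q)
def proj(f,p,T=None):
    T=f["cam_to_world"] if T is None else T
    c=np.linalg.inv(T)@np.r_[p,1]; return np.array([f["cx"]+K(f)*c[0]/c[2],f["cy"]+K(f)*c[1]/c[2]])
def cloud(f,T=None):
    T=f["cam_to_world"] if T is None else T
    h,w=f["depth"].shape;u,v=np.meshgrid(np.arange(w),np.arange(h))
    d=np.dstack([(u-f["cx"])/K(f),(v-f["cy"])/K(f),np.ones((h,w))])*f["depth"][...,None]
    return d@T[:3,:3].T+T[:3,3]
def wristT(s,f):
    T=np.eye(4);T[:3,:3]=Ro.from_euler("xyz",s["tool_rot"]).as_matrix();T[:3,3]=s["position"]
    return T@f["tool_from_camera"]
E
python3 - <<'E'
from h import *
t=dict(np.load("/tmp/top0.npz")); s=dict(np.load("/tmp/scene0.npz"))
P=cloud(t)
for n,u,v in [("table",320,270),("green",141,238),("blue",364,228),("medium",379,185),("coarse",410,219),("fine",322,229),("cover",237,235),("stand",145,201),("dY",197,176),("dB",227,173),("dR",256,170),("dG",285,166),("entryG",290,195),("entryY",205,203)]:
    p=P[v,u]; 
    # blob of raised points around the pixel, centred by depth height
    w=P[v-22:v+23,u-22:u+23].reshape(-1,3); near=w[(np.hypot(*(w[:,:2]-p[:2]).T)<.06)&(abs(w[:,2]-p[2])<.004)]
    print(n,np.round(p,4),"flat region centre",np.round((near.max(0)+near.min(0))[:2]/2,4),"ext",np.round(np.ptp(near,axis=0),3),"in scene",np.round(proj(s,p)))
a=cv2.convertScaleAbs(t["image"][140:265,110:460],alpha=1.5); cv2.imwrite("pics/topc.png",cv2.resize(a,None,fx=2.28,fy=2.28,interpolation=3))
E
```

```text
table [ 0.3215 -0.1345 -0.0051] flat region centre [ 0.3221 -0.1344] ext [0.117 0.118 0.006] in scene [249. 192.]
green [0.4226 0.3591 0.0296] flat region centre [0.4255 0.364 ] ext [0.061 0.042 0.008] in scene [404. 197.]
blue [ 0.4337 -0.2571  0.0344] flat region centre [ 0.4352 -0.2588] ext [0.059 0.041 0.005] in scene [209. 211.]
medium [ 0.5589 -0.3126  0.0073] flat region centre [ 0.5588 -0.3117] ext [0.097 0.098 0.008] in scene [190. 249.]
coarse [ 0.4584 -0.3956  0.006 ] flat region centre [ 0.4562 -0.3944] ext [0.114 0.116 0.008] in scene [165. 226.]
fine [ 0.4361 -0.1433  0.009 ] flat region centre [ 0.4296 -0.1511] ext [0.077 0.073 0.008] in scene [247. 214.]
cover [0.4252 0.0965 0.0133] flat region centre [0.4283 0.0994] ext [0.057 0.057 0.007] in scene [323. 206.]
stand [0.5291 0.3574 0.0096] flat region centre [0.5294 0.3594] ext [0.099 0.1   0.008] in scene [413. 226.]
dY [0.5988 0.2108 0.0065] flat region centre [0.5979 0.2115] ext [0.115 0.11  0.008] in scene [371. 247.]
dB [0.6059 0.1247 0.0043] flat region centre [0.6051 0.1275] ext [0.117 0.11  0.008] in scene [342. 252.]
dR [0.6119 0.0406 0.0076] flat region centre [0.6049 0.0436] ext [0.103 0.11  0.008] in scene [314. 255.]
dG [ 0.6212 -0.0434  0.0095] flat region centre [ 0.613  -0.0401] ext [0.1   0.109 0.008] in scene [285. 259.]
entryG [ 0.5367 -0.0556  0.0047] flat region centre [ 0.5376 -0.0557] ext [0.117 0.116 0.008] in scene [278. 238.]
entryY [ 0.5206  0.1891 -0.0009] flat region centre [0.519  0.1885] ext [0.113 0.115 0.008] in scene [357. 230.]
```

View pics/topc.png

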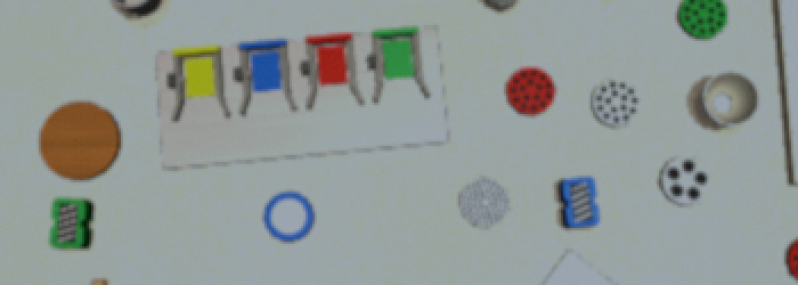

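The crop confirms the layout. The docks are slightly yawed with their stops toward +x. The blue cassette is tilted slightly, the green one is nearly along x, and there are only these two cassettes. Next I measure with masks in two views.

```bash
cat >> h.py <<'E'
HUE=dict(green=(45,80),yellow=(22,38),red=(170,10),blue=(100,125))
def mask(img,c,smin=110,vmin=40):
    h=cv2.cvtColor(img,cv2.COLOR_BGR2HSV);lo,hi=HUE[c]
    m=((h[...,0]>=lo)&(h[...,0]<=hi)) if lo<hi else ((h[...,0]>=lo)|(h[...,0]<=hi))
    return (m&(h[...,1]>smin)&(h[...,2]>vmin)).astype(np.uint8)
def blobs(m,amin=20):
    n,_,st,c=cv2.connectedComponentsWithStats(m); return [(int(st[i,4]),c[i],st[i,:4]) for i in range(1,n) if st[i,4]>=amin]
E
python3 - <<'E'
from h import *
t=dict(np.load("/tmp/top0.npz")); s=dict(np.load("/tmp/scene0.npz"))
for c in HUE:
  for nm,f in(("top",t),("scene",s)):
    m=mask(f["image"],c)
    print(c,nm,[(a,np.round(x,1).tolist(),st.tolist(),np.round(plane(f,*x,.01)[:2],3).tolist()) for a,x,st in blobs(m) if 0.3<plane(f,*x,.01)[0]<.8 and abs(plane(f,*x,.01)[1])<.6])
E
```

```text
green top [(318, [417.9, 146.2], [408, 137, 21, 20], [0.67, -0.432]), (46, [282.8, 154.0], [274, 152, 19, 5], [0.657, -0.038]), (183, [284.0, 165.4], [278, 158, 13, 16], [0.623, -0.041]), (155, [140.3, 237.8], [132, 227, 16, 22], [0.425, 0.368])]
green scene [(26, [400.6, 198.3], [399, 193, 5, 11], [0.41, 0.355]), (200, [285.5, 263.7], [278, 255, 19, 17], [0.637, -0.043]), (320, [140.6, 286.8], [130, 278, 22, 19], [0.678, -0.436])]
yellow top [(288, [196.6, 170.7], [186, 160, 20, 23], [0.614, 0.211])]
yellow scene [(194, [372.1, 252.0], [364, 244, 21, 16], [0.618, 0.209])]
red top [(178, [331.0, 130.2], [324, 123, 15, 15], [0.725, -0.181]), (270, [254.9, 165.3], [245, 155, 19, 22], [0.625, 0.043]), (330, [342.2, 179.5], [332, 170, 21, 20], [0.577, -0.207]), (367, [466.0, 253.9], [455, 244, 23, 21], [0.355, -0.545])]
red scene [(210, [118.4, 205.7], [109, 199, 20, 14], [0.362, -0.549]), (278, [225.5, 253.1], [216, 245, 20, 17], [0.584, -0.211]), (240, [314.8, 259.6], [307, 251, 20, 17], [0.63, 0.04]), (204, [236.6, 280.7], [229, 273, 16, 16], [0.682, -0.181])]
blue top [(266, [225.7, 168.2], [215, 157, 20, 23], [0.619, 0.127]), (184, [363.2, 228.6], [356, 218, 17, 22], [0.434, -0.26]), (151, [236.1, 234.8], [226, 224, 21, 22], [0.426, 0.1])]
blue scene [(60, [322.1, 211.8], [314, 204, 18, 12], [0.447, 0.091]), (137, [208.9, 216.8], [202, 206, 13, 19], [0.437, -0.262]), (156, [343.0, 255.0], [336, 248, 19, 15], [0.622, 0.123])]
```

```bash
cat >> h.py <<'E'
def plan(s,xyz,yaw):
    R=Ro.from_euler("xyz",s["tool_rot"]); d=R.inv().apply(np.array(xyz)-s["position"])*100
    dy=s["tool_rot"][2]-yaw; dy=(dy+np.pi/2)%np.pi-np.pi/2   # half turn = same grasp
    q=(R.inv()*Ro.from_euler("xyz",[np.pi,0,s["tool_rot"][2]-dy])).as_rotvec()
    print("shift cm",np.round(d,2),"turn",np.round(q,3),"at",np.round(s["position"],4),np.round(s["tool_rot"],3),"force",np.round(s["force"],1),"grip",round(float(s["grip_width"]),4),"t",round(float(s["clock"]),1))
E
python3 - <<'E'
from workcell import bot,vision
from h import *
s=bot.observe(); f=vision.grab_frame("wrist"); print(f["fovy"],np.round(f["tool_from_camera"],3).tolist())
plan(s,[.40,.36,.36],0.0)
E
```

```text
71.91523767531471 [[-0.0, -0.947, -0.322, 0.083], [1.0, -0.0, -0.001, 0.001], [0.001, -0.322, 0.947, 0.031], [0.0, 0.0, 0.0, 1.0]]
shift cm [-27.72 -16.36   4.44] turn [-0.001 -0.    -0.297] at [0.1828 0.5976 0.4042] [-3.141  0.     2.845] force [-0.3 -0.9 -0.3] grip 0.0853 t 0.1
```

```bash
python3 -m creep '[[[1,-4.6,-2.7,0,0,0,0],[1,-4.6,-2.7,0,0,0,0],[1,-4.6,-2.7,0,0,0,0],[1,-4.6,-2.7,1,0,0,0],[1,-4.6,-2.7,1.5,0,0,0],[1,-4.6,-2.7,2,0,0,0],[1,0,0,0,0,0,-0.15],[1,0,0,0,0,0,-0.15],[1,0,0,0,0,0,0],[1,0,0,0,0,0,0]]]' 40
python3 - <<'E'
from workcell import bot,vision
from h import *
s=bot.observe(); f=vision.grab_frame("wrist"); T=wristT(s,f); np.savez("/tmp/w1.npz",T=T,**f)
cv2.imwrite("pics/w1.png",f["image"]); plan(s,s["position"],np.pi)
for c in("green","blue","yellow","red"): print(c,[(a,np.round(x,1).tolist(),np.round(plane(f,*x,.03,T),4).tolist(),np.round(pt(f,*x,T),4).tolist()) for a,x,b in blobs(mask(f["image"],c),100)])
E
```

```text
clock: 1.4
position: [0.3993, 0.362, 0.3597]
tool_rot: [-3.142, -0.0, 3.141]
force: [0.8, 0.7, -0.3]
grip_width: 0.0861
finger_force: 0.0
shift cm [0. 0. 0.] turn [-0. -0. -0.] at [0.3993 0.362  0.3597] [-3.142 -0.     3.141] force [ 0.8  0.7 -0.3] grip 0.0861 t 1.4
green [(331, [275.1, 237.6], [0.4465, 0.3593, 0.03], [0.4454, 0.3593, 0.0325])]
blue [(1226, [55.9, 212.9], [0.4172, 0.1204, 0.03], [0.423, 0.1065, 0.0129]), (147, [102.1, 330.2], [0.5737, 0.14, 0.03], [0.5925, 0.1237, 0.0082])]
yellow []
red [(412, [41.6, 340.9], [0.5904, 0.0591, 0.03], [0.6123, 0.0349, 0.0062])]
```

View pics/w1.png

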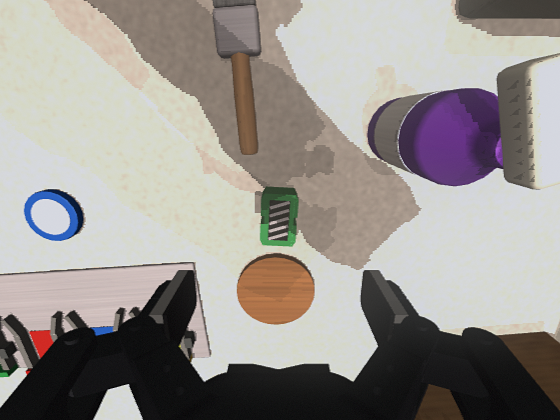

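The wrist view shows the green cassette at (278,216) with the stand just below it at (276,288). It also shows the cover at (53,215), the purple bottle on the right, and the dock base at lower left.

```bash
cat >> h.py <<'E'
def toppts(f,T,c,xy,zt,r=.05,tol=.008):
    """world points (on plane zt) of pixels near xy whose depth height is about zt"""
    P=cloud(f,T); near=(np.hypot(P[...,0]-xy[0],P[...,1]-xy[1])<r)&(abs(P[...,2]-zt)<tol)
    v,u=np.nonzero(near); return np.array([plane(f,a,b,zt,T)[:2] for a,b in zip(u,v)]),P[near][:,2]
def rect(q):
    k=1e3; (c,(w,h),a)=cv2.minAreaRect((q*k).astype(np.float32))
    B=cv2.boxPoints((c,(w,h),a))/k; e=[B[1]-B[0],B[2]-B[1]]; e=max(e,key=np.linalg.norm)
    ya=np.arctan2(e[1],e[0]); ya=(ya+np.pi/2)%np.pi-np.pi/2
    return np.round(np.array(c)/k,4),np.round(sorted([w,h]),1),round(float(ya),3)
E
python3 - <<'E'
from h import *
f=dict(np.load("/tmp/w1.npz"));T=f["T"]
t=dict(np.load("/tmp/top0.npz"))
q,z=toppts(f,T,"green",(.428,.36),.032); print("wrist",rect(q),q.mean(0),np.percentile(z,[10,50,90]),len(q))
q,z=toppts(t,t["cam_to_world"],"green",(.428,.36),.032,tol=.01); print("top",rect(q),q.mean(0),np.percentile(z,[10,50,90]))
q,z=toppts(t,t["cam_to_world"],"blue",(.435,-.26),.032,tol=.01); print("top blue",rect(q),q.mean(0),np.percentile(z,[10,50,90]))
q,z=toppts(f,T,"stand",(.53,.36),.012,r=.075,tol=.005); print("stand w",rect(q),q.mean(0),np.median(z))
# stand by colour: wood orange
for nm,g,TT in(("w",f,T),("top",t,t["cam_to_world"])):
    hsv=cv2.cvtColor(g["image"],cv2.COLOR_BGR2HSV); m=((hsv[...,0]<18)&(hsv[...,1]>90)&(hsv[...,2]>60)).astype(np.uint8)
    for a,x,b in blobs(m,300): 
        cn=max(cv2.findContours((cv2.connectedComponents(m)[1]==cv2.connectedComponents(m)[1][int(x[1]),int(x[0])]).astype(np.uint8),0,1)[0],key=len)[:,0]
        w=np.array([plane(g,*p,.012,TT)[:2] for p in cn]); (c,r)=cv2.minEnclosingCircle((w*1e3).astype(np.float32)); print(nm,a,np.round(x),np.round(c,1),round(r,1),np.round(pt(g,*x,TT),4))
E
```

```text
wrist (array([0.4241, 0.3633]), array([40. , 62.3]), -0.052) [0.42327304 0.36331902] [0.03124188 0.03226235 0.03312325] 1889
top (array([0.4252, 0.3624]), array([43.1, 60.1]), -0.056) [0.42462133 0.36242844] [0.02771873 0.03108792 0.03389249]
top blue (array([ 0.4347, -0.2576]), array([41., 60.]), 0.084) [ 0.43427008 -0.25749772] [0.02802507 0.03078712 0.03330592]
stand w (array([0.5286, 0.3591]), array([ 98.9, 100.9]), 0.251) [0.52654665 0.35924703] 0.012142284060394137
w 1776 [244. 103.] [307.2 327.5] 49.1 [0.3051 0.3287 0.0192]
w 4192 [275. 289.] [527.2 358.9] 51.5 [0.5248 0.3588 0.0136]
w 421 [ 42. 341.] [612.7  43.8] 27.2 [0.612  0.0349 0.0061]
w 2337 [538. 359.] [666.  721.2] 91.6 [0.6048 0.6868 0.0456]
w 1053 [439. 405.] [720.8 609.5] 46.9 [0.6192 0.5396 0.0941]
top 3532 [ 34. 141.] [715.3 681.4] 123.5 [0.6787 0.6123 0.1181]
top 318 [342. 179.] [ 576.5 -206.8] 30.4 [ 0.5775 -0.207   0.0094]
top 919 [144. 201.] [527.7 357.9] 49.1 [0.5276 0.358  0.0121]
top 338 [466. 254.] [ 355.8 -544.4] 30.9 [ 0.3555 -0.5449  0.0111]
```

```bash
python3 -m creep '[[[1,-1.24,0.06,3,0,0,0.052],[1,-1.24,0.06,5,0,0,0],[1,0,0,5,0,0,0],[1,0,0,3,0,0,0],[1,0,0,1.4,0,0,0],[1,0,0,0,0,0,0],[-1,0,0,0,0,0,0],[-1,0,0,0,0,0,0],[-1,0,0,0,0,0,0],[-1,0,0,0,0,0,0],[-1,0,0,-4,0,0,0],[-1,0,0,-6,0,0,0]]]' 50
python3 - <<'E'
from workcell import bot,vision
from h import *
s=bot.observe(); plan(s,[.42,.2,.36],np.pi+.065)
E
```

```text
clock: 2.95
position: [0.4238, 0.3623, 0.2861]
tool_rot: [-3.14, -0.002, 3.093]
force: [0.6, -0.7, -1.4]
grip_width: 0.039
finger_force: 51.9
shift cm [ -0.4  -16.24  -7.36] turn [-0.002 -0.002 -0.114] at [0.4238 0.3623 0.2861] [-3.140e+00 -2.000e-03  3.093e+00] force [ 0.6 -0.7 -1.4] grip 0.039 t 3.0
```

```bash
python3 -m creep '[[[-1,0,-2,-3,0,0,-0.057],[-1,0,-4,-3,0,0,-0.057],[-1,0,-5,0,0,0,0],[-1,0,-5,0,0,0,0],[-1,0,-5,0,0,0,0],[-1,0,-5,0,0,0,0],[-1,0,-4,0,0,0,0],[-1,0,-3,0,0,0,0],[-1,0,0,0,0,0,0],[-1,0,0,0,0,0,0]]]' 80
python3 - <<'E'
from workcell import bot,vision
from h import *
s=bot.observe(); f=vision.grab_frame("wrist"); T=wristT(s,f); np.savez("/tmp/w2.npz",T=T,**f)
cv2.imwrite("pics/w2.png",f["image"]); plan(s,s["position"],np.pi+.065)
E
```

```text
clock: 4.2
position: [0.4411, 0.0337, 0.3459]
tool_rot: [3.141, 0.0, -3.076]
force: [0.5, 0.7, -1.6]
grip_width: 0.0379
finger_force: 83.1
shift cm [0. 0. 0.] turn [0. 0. 0.] at [0.4411 0.0337 0.3459] [ 3.141  0.    -3.076] force [ 0.5  0.7 -1.6] grip 0.0379 t 4.2
```

View pics/w2.png

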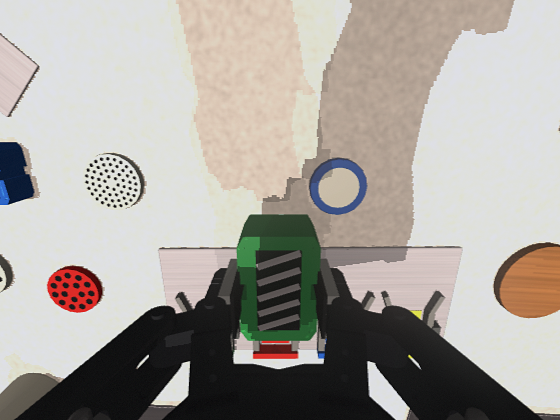

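The wrist view shows the gripped green cassette in the foreground and the cover at (338,185). The fine plate is at (114,181) and the dock base's near edge is level at row 247, so the yaw of 0.065 is right. The docks themselves are hidden, so I measure them from the fixed cameras and the plate edge.

Run:
```python
from h import *
f=dict(np.load("/tmp/w2.npz"));T=f["T"]
t=dict(np.load("/tmp/top0.npz"));s=dict(np.load("/tmp/scene0.npz"))
for u,v in((161,248),(461,248)): print("near corner",plane(f,u,v,.006,T)[:2], pt(f,u,v+5,T))
yaw=.065; X=np.array([np.cos(yaw),np.sin(yaw)]);Y=np.array([-X[1],X[0]])
print("near edge along X:",plane(f,300,247.5,.006,T)[:2]@X)
# top camera: per colour, low floor patch and raised stop
P=cloud(t)
for g,nm in((t,"top"),(s,"scene")):
  P=cloud(g)
  for c,uv in(("yellow",(.614,.211)),("blue",(.619,.127)),("red",(.625,.043)),("green",(.63,-.041))):
    m=mask(g["image"],c,90)>0; near=np.hypot(P[...,0]-uv[0],P[...,1]-uv[1])<.06
    v,u=np.nonzero(m&near); z=P[v,u,2]
    fl=z<.012; st=z>.016
    a=np.array([plane(g,*p,.006)[:2] for p in zip(u[fl],v[fl])]); b=np.array([plane(g,*p,.022)[:2] for p in zip(u[st],v[st])])
    for n,q in(("floor",a),("stop",b)):
        if len(q)>5: d=np.c_[q@X,q@Y]; print(nm,c,n,len(q),"X",np.round(np.percentile(d[:,0],[2,50,98]),4),"Y",np.round([d[:,1].mean(),*np.percentile(d[:,1],[2,98])],4))
# plate centre lines in top view by brightness: walls (dark grey) columns
```

```text
near corner [ 0.51508644 -0.09866398] [ 0.52153561 -0.09900557  0.00619558]
near corner [0.49204153 0.25317053] [0.49854003 0.25506172 0.00579678]
near edge along X: 0.5068772300566714
top yellow floor 237 X [0.5949 0.6206 0.6484] Y [0.1714 0.1535 0.1891]
top yellow stop 52 X [0.6446 0.6499 0.6534] Y [0.1701 0.1429 0.197 ]
top blue floor 231 X [0.5956 0.6212 0.6492] Y [0.0872 0.0696 0.1048]
top blue stop 52 X [0.6455 0.6499 0.6538] Y [0.0852 0.0598 0.114 ]
top red floor 228 X [0.5961 0.6214 0.6488] Y [ 0.0031 -0.0139  0.0208]
top red stop 46 X [0.6465 0.6504 0.6538] Y [ 0.0029 -0.0233  0.0287]
top green floor 207 X [0.5973 0.6219 0.6503] Y [-0.0811 -0.0979 -0.0647]
top green stop 44 X [0.6476 0.6512 0.6543] Y [-0.0804 -0.1069 -0.0551]
scene yellow floor 131 X [0.5983 0.6183 0.6522] Y [0.1692 0.1528 0.1861]
scene yellow stop 75 X [0.6253 0.6539 0.6609] Y [0.1643 0.1391 0.1925]
scene blue floor 121 X [0.5995 0.6186 0.6359] Y [0.0838 0.0676 0.0995]
scene blue stop 59 X [0.6488 0.6545 0.6597] Y [0.0792 0.0568 0.1034]
scene red floor 162 X [0.5981 0.6195 0.6539] Y [ 0.001  -0.0177  0.0196]
scene red stop 82 X [0.6374 0.6547 0.6616] Y [-0.0035 -0.0282  0.0251]
scene green floor 140 X [0.6005 0.6202 0.6523] Y [-0.0841 -0.1011 -0.0669]
scene green stop 65 X [0.6498 0.6557 0.6607] Y [-0.0852 -0.1096 -0.06  ]
```

```bash
cat >> h.py <<'E'
DY=.0655; DX=np.array([np.cos(DY),np.sin(DY)]); DV=np.array([-DX[1],DX[0]])
DOCK=dict(green=-.0813,blue=.0866); HX=.617
def dock(c,off): return DX*(HX+off)+DV*DOCK[c]
E
python3 - <<'E'
from workcell import bot
from h import *
s=bot.observe(); plan(s,[*dock("green",-.085),.1925],np.pi+DY)
E
```

```text
shift cm [-8.95 -8.65 15.34] turn [0.    0.    0.001] at [0.4411 0.034  0.3459] [ 3.141  0.    -3.075] force [ 0.1 -0.6 -1.9] grip 0.0381 t 4.2
```

```bash
python3 -m creep '[[[-1,-3,-2.9,2,0,0,0],[-1,-3,-2.9,3,0,0,0],[-1,-2.95,-2.85,3,0,0,0],[-1,0,0,3,0,0,0],[-1,0,0,2.3,0,0,0],[-1,0,0,1.2,0,0,0],[-1,0,0,0.8,0,0,0],[-1,0,0,0,0,0,0],[-1,0,0,0,0,0,0]]]' 80
python3 - <<'E'
from workcell import bot,vision
from h import *
s=bot.observe(); f=vision.grab_frame("top"); np.savez("/tmp/t2.npz",**f)
s2=vision.grab_frame("scene"); cv2.imwrite("pics/s2.png",cv2.resize(cv2.convertScaleAbs(s2["image"][170:290,190:430],alpha=1.3),None,fx=3,fy=3))
plan(s,[*dock("green",-.02),.1925],np.pi+DY)
E
```

```text
clock: 5.38
position: [0.5363, -0.047, 0.1933]
tool_rot: [-3.142, 0.001, -3.076]
force: [-0.0, -0.1, -1.8]
grip_width: 0.038
finger_force: 83.2
shift cm [-6.49  0.07  0.08] turn [-0.     0.001 -0.   ] at [ 0.5363 -0.047   0.1933] [-3.142e+00  1.000e-03 -3.076e+00] force [-0.  -0.1 -1.8] grip 0.038 t 5.4
```

View pics/s2.png

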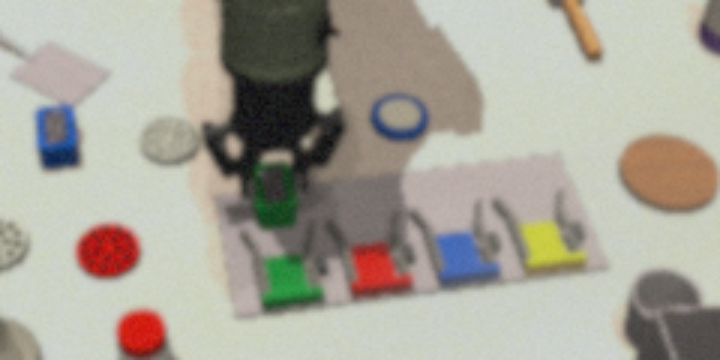

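The green cassette (crop 275,195) stands square in front of the green dock's flare. Now I slide it in.

```bash
python3 -m creep '[[[-1,-1,0.03,0.05,0,0,0],[-1,-1,0.02,0,0,0,0],[-1,-1,0.02,0,0,0,0],[-1,-1,0,0,0,0,0],[-1,-0.8,0,0,0,0,0],[-1,-0.6,0,0,0,0,0],[-1,-0.6,0,0,0,0,0],[-1,0,0,0,0,0,0]]]'
python3 - <<'E'
from workcell import bot
from h import *
s=bot.observe(); plan(s,[*dock("green",0),.1925],np.pi+DY)
E
```

```text
clock: 6.48
position: [0.5944, -0.0437, 0.1929]
tool_rot: [-3.141, -0.005, -3.078]
force: [-20.1, -5.0, 26.8]
grip_width: 0.0381
finger_force: 78.3
shift cm [-2.67  0.12  0.03] turn [-0.001 -0.005 -0.001] at [ 0.5944 -0.0437  0.1929] [-3.141 -0.005 -3.078] force [-20.1  -5.   26.8] grip 0.0381 t 6.5
```

```bash
python3 -m creep '[[[-1,0,0,-0.1,0,0,0],[0.3,0,0,-0.1,0,0,0],[0.3,0,0,0,0,0,0],[0.3,0,0,0,0,0,0],[0.3,0,0,0,0,0,0]]]'
python3 - <<'E'
from workcell import bot,vision
from h import *
s=bot.observe(); plan(s,[*dock("green",-.048),.26],np.pi+DY)
f=vision.grab_frame("scene"); cv2.imwrite("pics/s3.png",cv2.resize(cv2.convertScaleAbs(f["image"][190:290,230:330],alpha=1.3),None,fx=5,fy=5,interpolation=3))
E
```

```text
clock: 7.1
position: [0.596, -0.0425, 0.1942]
tool_rot: [3.142, 0.0, -3.076]
force: [0.8, -0.6, -0.1]
grip_width: 0.0553
finger_force: 0.0
shift cm [ 2.29  0.02 -6.58] turn [ 0.  0. -0.] at [ 0.596  -0.0425  0.1942] [ 3.142  0.    -3.076] force [ 0.8 -0.6 -0.1] grip 0.0553 t 7.1
```

View pics/s3.png

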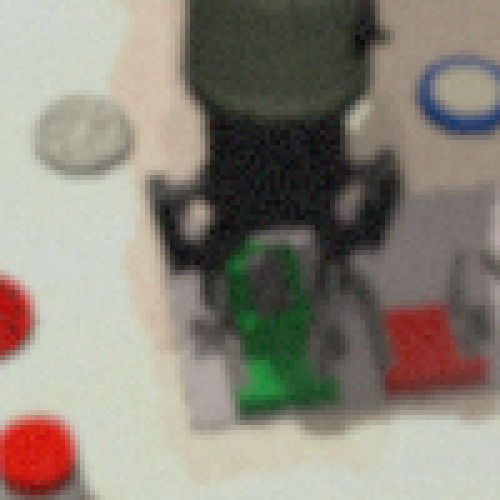

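The green cassette sits straight in its channel (crop 270,290), stopped short at the ball. I go behind it with closed fingers and push.

```bash
python3 -m creep '[[[0.3,0,0,-3,0,0,0],[0.3,0,0,-3,0,0,0],[-1,3.2,0,0,0,0,0],[-1,3.2,0,0,0,0,0],[-1,0,0,0,0,0,0],[-1,0,0,3,0,0,0],[-1,0,0,3.1,0,0,0],[-1,0,0,0,0,0,0],[-1,-1,0,0,0,0,0],[-1,-1,0,0,0,0,0],[-1,0,0,0,0,0,0]]]'
python3 - <<'E'
from workcell import bot
from h import *
s=bot.observe(); plan(s,[*dock("green",-.041),.193],np.pi+DY)
E
```

```text
clock: 8.52
position: [0.553, -0.0454, 0.1939]
tool_rot: [-3.142, 0.002, -3.076]
force: [-0.7, -0.0, -0.1]
grip_width: -0.0002
finger_force: 0.0
shift cm [-2.72  0.02  0.1 ] turn [-0.     0.002 -0.   ] at [ 0.553  -0.0454  0.1939] [-3.142e+00  2.000e-03 -3.076e+00] force [-0.7 -0.  -0.1] grip -0.0002 t 8.5
```

```bash
python3 -m creep '[[[-1,-0.5,0,0,0,0,0],[-1,-0.5,0,0,0,0,0],[-1,-0.5,0,0,0,0,0],[-1,-0.4,0,0,0,0,0],[-1,-0.3,0,0,0,0,0],[-1,-0.3,0,0,0,0,0],[-1,0,0,0,0,0,0],[-1,0,0,0,0,0,0]]]'
python3 - <<'E'
from workcell import bot
from h import *
s=bot.observe(); plan(s,[*dock("green",-.041),.193],np.pi+DY)
E
```

```text
clock: 9.52
position: [0.5766, -0.044, 0.1932]
tool_rot: [-3.141, -0.001, -3.077]
force: [-5.0, -1.1, 1.2]
grip_width: 0.0001
finger_force: 2.5
shift cm [-0.36  0.04  0.02] turn [-0.    -0.001 -0.   ] at [ 0.5766 -0.044   0.1932] [-3.141e+00 -1.000e-03 -3.077e+00] force [-5.  -1.1  1.2] grip 0.0001 t 9.5
```

```bash
python3 -m creep '[[[-1,-0.2,0,0,0,0,0],[-1,-0.1,0,0,0,0,0],[-1,0,0,0,0,0,0]]]' ; python3 -m creep '[[[-1,-0.2,0,0,0,0,0],[-1,0,0,0,0,0,0]]]'
python3 - <<'E'
from workcell import bot
from h import *
s=bot.observe(); plan(s,[*dock("green",-.041),.193],np.pi+DY)
E
```

```text
clock: 9.9
position: [0.5802, -0.0435, 0.1934]
tool_rot: [3.141, 0.001, -3.076]
force: [-0.2, 0.3, -0.0]
grip_width: 0.0
finger_force: 0.3
clock: 10.15
position: [0.5816, -0.0436, 0.1932]
tool_rot: [-3.142, -0.001, -3.076]
force: [-4.6, -0.4, 3.1]
grip_width: 0.0002
finger_force: 2.8
shift cm [0.15 0.02 0.02] turn [-0.    -0.001 -0.   ] at [ 0.5816 -0.0436  0.1932] [-3.142e+00 -1.000e-03 -3.076e+00] force [-4.6 -0.4  3.1] grip 0.0002 t 10.2
```

```bash
python3 -m creep '[[[-1,-0.2,0,0,0,0,0],[-1,0,0,0,0,0,0]]]'; python3 -m creep '[[[-1,3,0,-1,0,0,0],[-1,1,0,-5,0,0,0],[1,4,0,-6,0,0,0],[1,5,0,-4,0,0,0],[1,5,0,0,0,0,0],[1,0,0,0,0,0,0]]]'
python3 - <<'E'
from workcell import bot,vision
from h import *
s=bot.observe(); f=vision.grab_frame("wrist");T=wristT(s,f); cv2.imwrite("pics/w4.png",f["image"]); np.savez("/tmp/w4.npz",T=T,**f)
plan(s,[.41,-.2576,.36],np.pi+.08)
q,z=toppts(f,T,"",dock("green",0),.038,r=.045); print(rect(q),np.median(z),len(q),dock("green",0))
t=vision.grab_frame("top");
q,z=toppts(t,t["cam_to_world"],"",dock("green",0),.038,r=.045,tol=.01); print(rect(q),np.median(z)); 
q,z=toppts(t,t["cam_to_world"],"",(.4347,-.2576),.032,r=.05,tol=.01); print("blue",rect(q))
E
```

```text
clock: 10.4
position: [0.5824, -0.0436, 0.193]
tool_rot: [3.142, -0.005, -3.077]
force: [-16.5, -1.2, 11.0]
grip_width: -0.0001
finger_force: 8.4
clock: 11.15
position: [0.4085, -0.0551, 0.3451]
tool_rot: [-3.141, 0.001, -3.077]
force: [0.5, 1.2, 1.1]
grip_width: 0.0725
finger_force: 0.0
shift cm [  1.15 -20.22  -1.49] turn [-0.     0.001 -0.016] at [ 0.4085 -0.0551  0.3451] [-3.141e+00  1.000e-03 -3.077e+00] force [0.5 1.2 1.1] grip 0.0725 t 11.2
(array([ 0.6028, -0.0433]), array([35.4, 39.2]), -1.506) 0.03816829196874094 711 [ 0.62099827 -0.04074105]
(array([ 0.6214, -0.0406]), array([39.5, 60.7]), -0.023) 0.03695534643755116
blue (array([ 0.4346, -0.257 ]), array([42.1, 60. ]), 0.084)
```

View pics/w4.png

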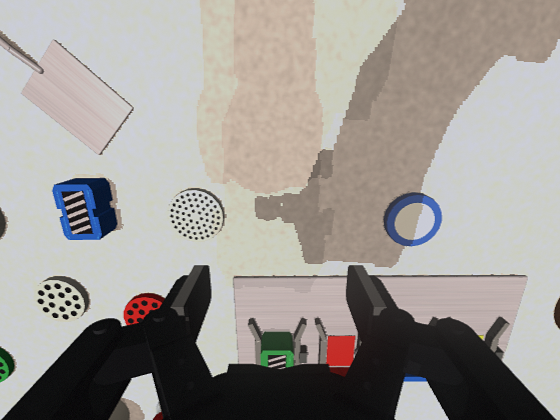

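The green cassette is seated in its dock at (277,350), and the 16 N reading means it was against the stop. The fine plate is at (197,214), the medium at (62,298), the cover at (413,219) and the blue cassette at (86,209).

Run:
```python
from workcell import bot
from h import *
f=dict(np.load("/tmp/w4.npz"));T=f["T"]
q,z=toppts(f,T,"",(.4346,-.257),.032,r=.05,tol=.004); print("blue",rect(q),np.median(z))
s=bot.observe(); plan(s,[.4342,-.257,.36],np.pi+.084)
```

```text
blue (array([ 0.4333, -0.2582]), array([43.5, 60.8]), 0.074) 0.032368494211973214
shift cm [ -0.98 -20.34  -1.52] turn [-0.     0.002 -0.019] at [ 0.4112 -0.0547  0.3448] [-3.142e+00  2.000e-03 -3.076e+00] force [ 0.8 -0.   0.2] grip 0.0846 t 11.2
```

```bash
python3 -m creep '[[[1,-0.2,-5.1,0,0,0,-0.015],[1,-0.3,-5.1,0,0,0,0],[1,-0.3,-5.1,2,0,0,0],[1,-0.3,-5.1,3.5,0,0,0],[1,0,0,4.5,0,0,0],[1,0,0,3.5,0,0,0],[1,0,0,2.4,0,0,0],[1,0,0,0,0,0,0],[-1,0,0,0,0,0,0],[-1,0,0,0,0,0,0],[-1,0,0,0,0,0,0],[-1,0,0,0,0,0,0]]]' 80
python3 -m creep '[[[-1,0,0,-5,0,0,0.007],[-1,0,0,-5,0,0,0.007]]]'
python3 - <<'E'
from workcell import bot
from h import *
s=bot.observe(); plan(s,[*dock("blue",-.085),.28],np.pi+DY)
E
```

```text
clock: 12.75
position: [0.4377, -0.2575, 0.1865]
tool_rot: [-3.141, 0.002, -3.062]
force: [-3.0, 0.8, 18.2]
grip_width: 0.0378
finger_force: 78.6
clock: 13.0
position: [0.4371, -0.2572, 0.2868]
tool_rot: [3.141, -0.0, -3.076]
force: [0.9, -0.2, -1.0]
grip_width: 0.038
finger_force: 82.1
shift cm [-11.28  37.18   0.68] turn [ 0. -0.  0.] at [ 0.4371 -0.2572  0.2868] [ 3.141 -0.    -3.076] force [ 0.9 -0.2 -1. ] grip 0.038 t 13.0
```

```bash
python3 -m creep '[[[-1,-1.5,3,0,0,0,0],[-1,-1.5,5,0,0,0,0],[-1,-1.5,5.5,0,0,0,0],[-1,-1.5,5.5,0,0,0,0],[-1,-1.5,5.5,0,0,0,0],[-1,-1.5,5.5,0,0,0,0],[-1,-1.3,4.2,0,0,0,0],[-1,-1,3,0,0,0,0],[-1,0,0,3,0,0,0],[-1,0,0,3,0,0,0],[-1,0,0,2,0,0,0],[-1,0,0,0,0,0,0]]]'
python3 - <<'E'
from workcell import bot,vision
from h import *
s=bot.observe(); plan(s,[*dock("blue",-.03),.1935],np.pi+DY)
f=vision.grab_frame("scene"); cv2.imwrite("pics/s5.png",cv2.resize(cv2.convertScaleAbs(f["image"][170:290,190:430],alpha=1.3),None,fx=3,fy=3))
E
```

```text
clock: 14.5
position: [0.5251, 0.1213, 0.2046]
tool_rot: [-3.141, -0.002, -3.075]
force: [0.7, -0.1, -1.2]
grip_width: 0.0377
finger_force: 82.2
shift cm [-5.51 -0.01  1.1 ] turn [-0.    -0.002  0.001] at [0.5251 0.1213 0.2046] [-3.141e+00 -2.000e-03 -3.075e+00] force [ 0.7 -0.1 -1.2] grip 0.0377 t 14.5
```

View pics/s5.png

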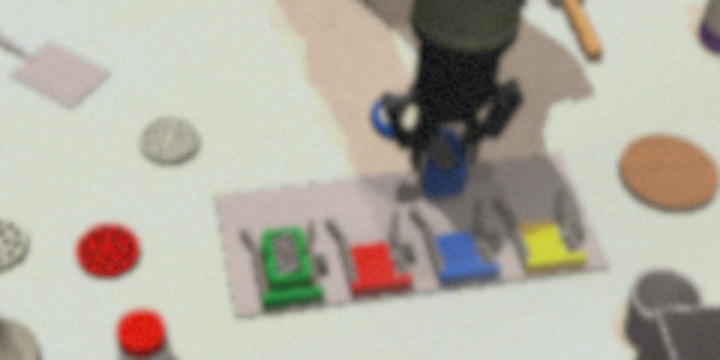

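The green cassette is snug against its stop (crop 287,262), and the blue one is lined up with the blue dock. I lower it, slide it in and release.

```bash
python3 -m creep '[[[-1,-0.5,0,0.6,0,0,0],[-1,-1,0,0.4,0,0,0],[-1,-1,0,0,0,0,0],[-1,-1,0,0,0,0,0],[-1,-1,0,0,0,0,0],[-1,-0.6,0,0,0,0,0],[-1,0,0,0,0,0,0]]]'
python3 -m creep '[[[0.3,0,0,-0.1,0,0,0],[0.3,0,0,0,0,0,0],[0.3,0,0,0,0,0,0],[0.3,0,0,-3,0,0,0],[0.3,0,0,-3,0,0,0],[-1,3.3,0,0,0,0,0],[-1,3.3,0,0,0,0,0],[-1,0,0,0,0,0,0],[-1,0,0,3,0,0,0],[-1,0,0,3,0,0,0],[-1,0,0,0,0,0,0]]]'
python3 - <<'E'
from workcell import bot
from h import *
s=bot.observe(); plan(s,[*dock("blue",-.041),.193],np.pi+DY)
E
```

```text
clock: 15.42
position: [0.577, 0.1239, 0.1952]
tool_rot: [-3.141, 0.0, -3.076]
force: [3.5, -6.3, -3.6]
grip_width: 0.0381
finger_force: 82.0
clock: 16.8
position: [0.5103, 0.1204, 0.1949]
tool_rot: [-3.141, -0.003, -3.075]
force: [-0.3, -0.1, 0.2]
grip_width: 0.0002
finger_force: 0.0
shift cm [-5.89 -0.01  0.17] turn [-0.001 -0.003  0.001] at [0.5103 0.1204 0.1949] [-3.141e+00 -3.000e-03 -3.075e+00] force [-0.3 -0.1  0.2] grip 0.0002 t 16.8
```

```bash
python3 -m creep '[[[-1,-1,0,0.15,0,0,0],[-1,-0.8,0,0,0,0,0],[-1,-0.6,0,0,0,0,0],[-1,-0.6,0,0,0,0,0],[-1,-0.6,0,0,0,0,0],[-1,-0.5,0,0,0,0,0],[-1,-0.5,0,0,0,0,0],[-1,-0.4,0,0,0,0,0],[-1,0,0,0,0,0,0]]]'
python3 -m creep '[[[-1,-0.4,0,0,0,0,0],[-1,-0.3,0,0,0,0,0],[-1,-0.2,0,0,0,0,0],[-1,0,0,0,0,0,0]]]'
python3 -m creep '[[[-1,-0.2,0,0,0,0,0],[-1,0,0,0,0,0,0]]]'
python3 - <<'E'
from workcell import bot
from h import *
s=bot.observe(); plan(s,[*dock("blue",-.041),.193],np.pi+DY)
E
```

```text
clock: 17.92
position: [0.5602, 0.1236, 0.1947]
tool_rot: [-3.141, -0.001, -3.076]
force: [-4.4, 0.2, 1.0]
grip_width: 0.0003
finger_force: 2.0
clock: 18.42
position: [0.5695, 0.1242, 0.1948]
tool_rot: [-3.141, -0.0, -3.076]
force: [-3.1, -1.5, 0.6]
grip_width: -0.0
finger_force: 1.2
clock: 18.68
position: [0.5702, 0.1242, 0.1945]
tool_rot: [-3.141, -0.004, -3.075]
force: [-12.4, -2.5, 9.4]
grip_width: -0.0
finger_force: 6.8
shift cm [ 0.11 -0.    0.15] turn [-0.001 -0.004  0.001] at [0.5702 0.1242 0.1945] [-3.141 -0.004 -3.075] force [-12.4  -2.5   9.4] grip -0.0 t 18.7
```

```bash
python3 -m creep '[[[-1,-0.15,0,0,0,0,0],[-1,0,0,0,0,0,0]]]'; python3 -m creep '[[[-1,3,0,-1,0,0,0],[-1,1,0,-6,0,0,0],[1,0,-5,-5,0,0,0],[1,0,-5,-4,0,0,0],[1,4,-5,0,0,0,0],[1,3,-5,0,0,0,0],[1,3,-5,0,0,0,0],[1,0,-5,0,0,0,0],[1,0,-5,0,0,0,0],[1,0,0,0,0,0,0]]]'
python3 - <<'E'
from workcell import bot,vision
from h import *
s=bot.observe(); f=vision.grab_frame("wrist");T=wristT(s,f); np.savez("/tmp/w6.npz",T=T,**f)
t=vision.grab_frame("top"); np.savez("/tmp/t6.npz",**t); cv2.imwrite("pics/w6.png",f["image"])
for c in("green","blue"):
    q,z=toppts(t,t["cam_to_world"],"",dock(c,0),.038,r=.045,tol=.01); print(c,rect(q),np.median(z),dock(c,0)); 
plan(s,[.43,-.394,.36],np.pi)
E
```

```text
clock: 18.92
position: [0.5708, 0.1243, 0.1944]
tool_rot: [-3.141, -0.007, -3.075]
force: [-21.4, -2.7, 16.8]
grip_width: -0.0001
finger_force: 11.2
clock: 20.18
position: [0.4564, -0.2292, 0.3482]
tool_rot: [-3.14, 0.001, -3.08]
force: [0.1, -0.6, -0.3]
grip_width: 0.0852
finger_force: 0.0
green (array([ 0.6214, -0.0406]), array([39.5, 60.7]), -0.023) 0.036903054261020696 [ 0.62099827 -0.04074105]
blue (array([0.6097, 0.1267]), array([40.4, 61.3]), 0.078) 0.03697754628074201 [0.61000869 0.12679891]
shift cm [  3.65 -16.29  -1.16] turn [-0.002  0.001  0.061] at [ 0.4564 -0.2292  0.3482] [-3.14e+00  1.00e-03 -3.08e+00] force [ 0.1 -0.6 -0.3] grip 0.0852 t 20.2
```

View pics/w6.png

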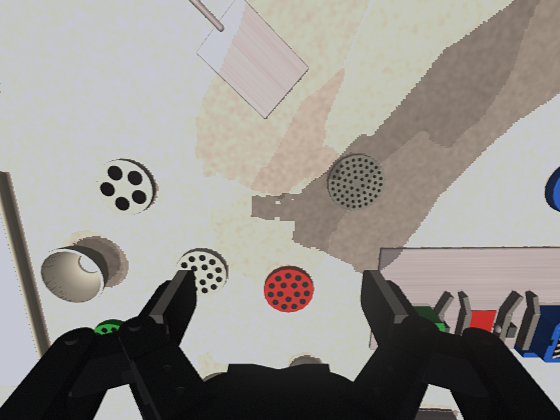

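Both cassettes are home: blue measures (0.6097, 0.1267) against a target of (0.6100, 0.1268). In this view the coarse plate is at (128,187), medium (204,270), fine (355,181), the red look-alike (289,289) and the ramekin (75,270).

```bash
cat >> h.py <<'E'
def disc(f,T,xy,zt,tol=.003,r=.042):
    q,z=toppts(f,T,"",xy,zt,r,tol)
    for _ in range(4):
        c=np.median(q,0) if _==0 else np.array(cc)/1e3
        q=q[np.hypot(*(q-c).T)<.034]; cc,rr=cv2.minEnclosingCircle((q*1e3).astype(np.float32))
    return np.round(cc,1),round(rr,1),np.round(q.mean(0)*1e3,1),round(float(np.median(z)),4)
E
python3 - <<'E'
from workcell import bot
from h import *
f=dict(np.load("/tmp/w6.npz"));T=f["T"];g=dict(np.load("/tmp/w4.npz"));t=dict(np.load("/tmp/t6.npz"))
s=bot.observe()
for n,xy in(("coarse",(.456,-.394)),("medium",(.559,-.312)),("fine",(.433,-.147)),("cover",(.426,.1))):
    zt=.012 if n=="cover" else .010
    print(n,"w6",disc(f,T,xy,zt),"w4",disc(g,g["T"],xy,zt),"top",disc(t,t["cam_to_world"],xy,zt))
    # second measure: dark holes/colour centroid
    for nm,h,TT in(("w6",f,T),("w4",g,g["T"])):
        u,v=proj(h,[*xy,zt],TT).astype(int)
        if not(25<u<535 and 25<v<395): continue
        gray=cv2.cvtColor(h["image"],cv2.COLOR_BGR2GRAY)
        yy,xx=np.nonzero((gray<70)); k=np.hypot(xx-u,yy-v)<24
        if k.sum()>30: print("   holes",nm,np.round(plane(h,xx[k].mean(),yy[k].mean(),zt,TT)[:2]*1e3,1),k.sum())
plan(s,[.456,-.394,.25],np.pi)
E
```

```text
return _methods._mean(a, axis=axis, dtype=dtype,
  ret = ret.dtype.type(ret / rcount)
Traceback (most recent call last):
  File "h.py", line 54, in disc
    q=q[np.hypot(*(q-c).T)<.034]; cc,rr=cv2.minEnclosingCircle((q*1e3).astype(np.float32))
        ~~~~~~~~^^^^^^^^^^
TypeError: hypot() takes from 2 to 3 positional arguments but 0 were given
```

```bash
sed -i 's/^    for _ in range(4):/    if len(q)<200: return None\n    for _ in range(4):/' h.py
cat > m.py <<'E'
from workcell import bot
from h import *
f=dict(np.load("/tmp/w6.npz"));T=f["T"];g=dict(np.load("/tmp/w4.npz"));t=dict(np.load("/tmp/t6.npz"))
for n,xy in(("coarse",(.456,-.394)),("medium",(.559,-.312)),("fine",(.433,-.147)),("cover",(.426,.1))):
    zt=.012 if n=="cover" else .010
    print(n,"w6",disc(f,T,xy,zt),"w4",disc(g,g["T"],xy,zt),"top",disc(t,t["cam_to_world"],xy,zt))
    for nm,h,TT in(("w6",f,T),("w4",g,g["T"])):
        u,v=proj(h,[*xy,zt],TT).astype(int)
        if not(25<u<535 and 25<v<395): continue
        gray=cv2.cvtColor(h["image"],cv2.COLOR_BGR2GRAY)
        yy,xx=np.nonzero((gray<70)); k=np.hypot(xx-u,yy-v)<24
        if k.sum()>30: print("   holes",nm,np.round(plane(h,xx[k].mean(),yy[k].mean(),zt,TT)[:2]*1e3,1),k.sum())
s=bot.observe(); plan(s,[.456,-.394,.25],np.pi)
E
python3 m.py
```

```text
coarse w6 (array([ 458.7, -396.6]), 31.6, array([ 458.1, -396.7]), 0.0102) w4 None top None
   holes w6 [ 457.7 -396.6] 730
medium w6 (array([ 559.5, -315.4]), 31.0, array([ 556. , -311.5]), 0.0102) w4 (array([ 559.7, -315.4]), 32.6, array([ 559.2, -315.3]), 0.0103) top None
   holes w6 [ 561.2 -319. ] 610
   holes w4 [ 552.2 -308.9] 530
fine w6 (array([ 438. , -145.3]), 31.2, array([ 437.6, -145.6]), 0.01) w4 (array([ 437.9, -144.8]), 31.2, array([ 437.4, -144.8]), 0.0102) top (array([ 439.7, -143.9]), 30.6, array([ 439.9, -142.9]), 0.0089)
   holes w6 [ 433.7 -146.9] 299
   holes w4 [ 432.1 -147.8] 194
cover w6 (array([434.7,  74.8]), 21.1, array([435.7,  71.8]), 0.0111) w4 (array([426.8,  97.9]), 31.3, array([426.3,  97.5]), 0.0121) top (array([427.9,  99.5]), 30.5, array([427.7,  99.4]), 0.0113)
shift cm [  1.18 -16.77   9.8 ] turn [-0.     0.001  0.065] at [ 0.4568 -0.2259  0.348 ] [-3.142e+00  1.000e-03 -3.076e+00] force [ 0.1  0.8 -0.7] grip 0.0855 t 20.3
```

```bash
python3 -m creep '[[[1,0.2,-4,0,0,0,0],[1,0.2,-4.5,2,0,0,0],[1,0.2,-4.5,3,0,0,0],[1,0.2,-4.05,4,0,0,0],[1,0.18,0,4,0,0,0],[1,0,0,3,0,0,0],[1,0,0,1.9,0,0,0],[1,0,0,0,0,0,0]]]' 50
python3 -m creep '[[[-1,0,0,0,0,0,0],[-1,0,0,0,0,0,0],[-1,0,0,0,0,0,0],[-1,0,0,0,0,0,0]]]' 50
python3 - <<'E'
from workcell import bot,vision
from h import *
s=bot.observe(); plan(s,[.4582,-.3967,.25],np.pi+DY)
E
```

```text
clock: 21.28
position: [0.4585, -0.3957, 0.1683]
tool_rot: [3.141, -0.001, -3.074]
force: [-0.7, -0.1, 0.1]
grip_width: 0.0851
finger_force: 0.0
clock: 21.78
position: [0.4587, -0.3967, 0.1708]
tool_rot: [-3.14, 0.002, -3.075]
force: [-1.9, 2.3, 12.2]
grip_width: 0.0596
finger_force: 51.0
shift cm [ 0.04 -0.   -7.92] turn [-0.001  0.002  0.001] at [ 0.4587 -0.3967  0.1708] [-3.140e+00  2.000e-03 -3.075e+00] force [-1.9  2.3 12.2] grip 0.0596 t 21.8
```

```bash
python3 -m creep '[[[-1,0,0,-4,0,0,0],[-1,0,2,-4,0,0,0],[-1,0,5,-1,0,0,0],[-1,0,6,0,0,0,0],[-1,0,6,0,0,0,0],[-1,0,6,0,0,0,0],[-1,0,6,0,0,0,0],[-1,0,6,0,0,0,0],[-1,0,6,0,0,0,0],[-1,0,6,0,0,0,0],[-1,0,6,0,0,0,0],[-1,0,5,0,0,0,0]]]' 80
python3 - <<'E'
from workcell import bot,vision
from h import *
s=bot.observe(); plan(s,[.528,.3588,.25],np.pi+DY)
f=vision.grab_frame("wrist");T=wristT(s,f); cv2.imwrite("pics/w7.png",f["image"]); np.savez("/tmp/w7.npz",T=T,**f)
E
```

```text
clock: 23.28
position: [0.4181, 0.2048, 0.2599]
tool_rot: [3.14, 0.002, -3.074]
force: [0.7, 0.6, -2.0]
grip_width: 0.0582
finger_force: 86.0
shift cm [-12.    14.63   1.03] turn [0.001 0.002 0.002] at [0.4181 0.2048 0.2599] [ 3.140e+00  2.000e-03 -3.074e+00] force [ 0.7  0.6 -2. ] grip 0.0582 t 23.3
```

View pics/w7.png

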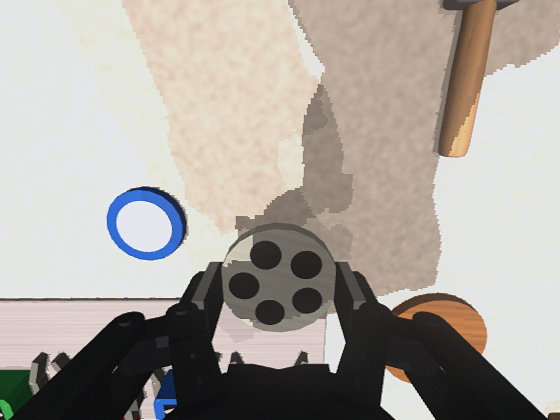

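The plate is held flat between the pads at (278,283), and the stand is at (437,338). I measure the plate's centre relative to the tool and refine the stand's position.

```bash
cat >> h.py <<'E'
def held(f):
    """held disc in tool frame: dark holes / flat top"""
    P=cloud(f,np.array(f["tool_from_camera"])); k=(abs(P[...,0])<.04)&(abs(P[...,1])<.029)&(P[...,2]>.125)&(P[...,2]<.175)
    z=np.median(P[k][:,2]); k&=abs(P[...,2]-z)<.004; q=P[k]
    xs=[q[abs(q[:,1]-y)<.003][:,0] for y in(-.015,-.01,0,.01,.015)]
    return z,[round(float((a.max()+a.min())/2),4) for a in xs],[round(float(np.ptp(a)),4) for a in xs]
E
python3 - <<'E'
from h import *
f=dict(np.load("/tmp/w7.npz"));T=f["T"]; print(held(f))
hsv=cv2.cvtColor(f["image"],cv2.COLOR_BGR2HSV);P=cloud(f,T)
print("stand",disc(f,T,(.528,.359),.012)if 0 else None)
q,z=toppts(f,T,"",(.528,.3588),.012,r=.06,tol=.004); c,r=cv2.minEnclosingCircle((q*1e3).astype(np.float32)); print(np.round(c,1),r,q.mean(0),np.median(z), q[:,0].min(),q[:,1].min(),q[:,1].max())
E
```

```text
(np.float64(0.16112765479269625), [0.0005, 0.0001, 0.0002, 0.0002, 0.0005], [0.0547, 0.0591, 0.0619, 0.0603, 0.0565])
stand None
[527.5 357.4] 50.90998840332031 [0.50448934 0.36707203] 0.01188741250766473 0.477231644264148 0.31649605183084284 0.408303764416
```

```bash
python3 -m creep '[[[-1,-3,3.65,0,0,0,0],[-1,-3,3.65,0,0,0,0],[-1,-3,3.65,0,0,0,0],[-1,-2.95,3.65,2,0,0,0],[-1,0,0,3,0,0,0],[-1,0,0,1.5,0,0,0],[-1,0,0,0,0,0,0],[-1,0,0,0,0,0,0]]]'
python3 - <<'E'
from workcell import bot,vision
from h import *
s=bot.observe(); plan(s,[.5275,.3585,.1835],np.pi+DY); f=vision.grab_frame("wrist"); print(held(f))
E
```

```text
clock: 24.32
position: [0.5285, 0.3556, 0.1953]
tool_rot: [3.141, 0.001, -3.076]
force: [0.9, -0.2, -1.4]
grip_width: 0.0581
finger_force: 86.1
shift cm [0.08 0.3  1.18] turn [0.001 0.001 0.   ] at [0.5285 0.3556 0.1953] [ 3.141e+00  1.000e-03 -3.076e+00] force [ 0.9 -0.2 -1.4] grip 0.0581 t 24.3
(np.float64(0.1611754700303204), [-0.0, 0.0001, 0.0002, 0.0001, -0.0001], [0.0551, 0.0594, 0.062, 0.0599, 0.0575])
```

```bash
python3 -m creep '[[[-1,0.08,0.3,0.6,0,0,0],[-1,0,0,0.4,0,0,0],[-1,0,0,0.15,0,0,0],[-1,0,0,0,0,0,0]]]'
python3 -m creep '[[[0.9,0,0,0,0,0,0],[0.9,0,0,0,0,0,0],[0.9,0,0,0,0,0,0],[1,0,0,-4,0,0,0],[1,0,0,-6,0,0,0],[1,0,-6,-5,0,0,0],[1,2,-6,0,0,0,0],[1,3,-6,0,0,0,0],[1,3,-6,0,0,0,0],[1,3,0,0,0,0,0],[1,0,0,0,0,0,0]]]'
python3 - <<'E'
from workcell import bot,vision
from h import *
s=bot.observe(); f=vision.grab_frame("wrist");T=wristT(s,f); np.savez("/tmp/w8.npz",T=T,**f); cv2.imwrite("pics/w8.png",f["image"])
t=vision.grab_frame("top")
print("coarse",disc(f,T,(.5275,.3585),.022),"top",disc(t,t["cam_to_world"],(.5275,.3585),.022,tol=.005))
plan(s,[.5594,-.3154,.25],np.pi+DY)
E
```

```text
clock: 24.88
position: [0.527, 0.359, 0.1833]
tool_rot: [3.141, -0.0, -3.075]
force: [-6.8, -0.6, 15.6]
grip_width: 0.0583
finger_force: 88.0
clock: 26.25
position: [0.435, 0.1324, 0.3228]
tool_rot: [3.141, -0.001, -3.076]
force: [0.6, 0.5, 0.1]
grip_width: 0.0851
finger_force: 0.0
coarse (array([526.2, 358.4]), 32.2, array([525.6, 358.7]), 0.022) top None
shift cm [ -9.49 -45.5    7.26] turn [ 0.    -0.001 -0.   ] at [0.435  0.1324 0.3228] [ 3.141e+00 -1.000e-03 -3.076e+00] force [0.6 0.5 0.1] grip 0.0851 t 26.2
```

View pics/w8.png

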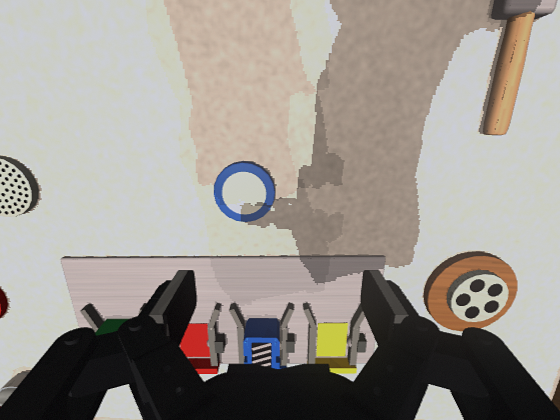

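The coarse plate lies on the stand at (479,294), with the stand's outline around (470,291). I check the centring numerically.

Run:
```python
from h import *
from scipy.optimize import least_squares
f=dict(np.load("/tmp/w8.npz"));T=f["T"]
P=cloud(f,T)
def fit(zt,rad,c0):
    k=((abs(P[...,2]-zt)<.004)&(np.hypot(P[...,0]-c0[0],P[...,1]-c0[1])<rad+.012)).astype(np.uint8)
    cn=max(cv2.findContours(k,0,1)[0],key=cv2.contourArea)[:,0]
    w=np.array([plane(f,*p,zt,T)[:2] for p in cn])
    r=least_squares(lambda p:np.hypot(*(w-p[:2]).T)-p[2],[*c0,rad],loss="soft_l1",f_scale=.001); return np.round(r.x*1e3,1)
print("stand",fit(.012,.05,(.5275,.3585)),"plate",fit(.022,.031,(.526,.3585)))
w1=dict(np.load("/tmp/w1.npz"));f=w1;T=w1["T"];P=cloud(f,T);print("stand w1",fit(.012,.05,(.5275,.3585)))
f=dict(np.load("/tmp/top0.npz"));T=f["cam_to_world"];P=cloud(f,T);print("stand top",fit(.012,.05,(.5275,.3585)))
```

```text
stand [528.3 357.5  49.7] plate [526.  358.4  31.2]
stand w1 [528.4 359.2  49.4]
stand top [529.7 359.2  48.4]
```

```bash
python3 -m creep '[[[1,0,-5,0,0,0,0],[1,0,-6,0,0,0,0],[1,-1,-6,0,0,0,0],[1,-1.5,-6,0,0,0,0],[1,-1.5,-6,0,0,0,0],[1,-1.5,-6,1,0,0,0],[1,-1.5,-6,2,0,0,0],[1,-1.5,-4.5,3,0,0,0],[1,-1,0,3,0,0,0],[1,0,0,0,0,0,0],[1,0,0,0,0,0,0]]]' 50
python3 - <<'E'
from workcell import bot,vision
from h import *
s=bot.observe(); plan(s,[.5594,-.3154,.169],np.pi+DY)
E
```

```text
clock: 27.72
position: [0.5606, -0.312, 0.2342]
tool_rot: [-3.141, 0.0, -3.075]
force: [0.2, 0.2, 0.4]
grip_width: 0.0856
finger_force: 0.0
shift cm [ 0.14 -0.33  6.52] turn [-0.     0.     0.001] at [ 0.5606 -0.312   0.2342] [-3.141  0.    -3.075] force [0.2 0.2 0.4] grip 0.0856 t 27.7
```

```bash
python3 -m creep '[[[1,0.14,-0.33,2.5,0,0,0],[1,0,0,2.5,0,0,0],[1,0,0,1.5,0,0,0],[1,0,0,0,0,0,0],[-1,0,0,0,0,0,0],[-1,0,0,0,0,0,0],[-1,0,0,0,0,0,0],[-1,0,0,0,0,0,0]]]' 50
python3 -m creep '[[[-1,0,0,-4,0,0,0],[-1,0,2,-4,0,0,0],[-1,0,5,-1,0,0,0],[-1,0,6,0,0,0,0],[-1,0,6,0,0,0,0],[-1,0,6,0,0,0,0],[-1,0,6,0,0,0,0],[-1,0,6,0,0,0,0],[-1,0,6,0,0,0,0],[-1,0,6,0,0,0,0],[-1,0,4,0,0,0,0],[-1,0,0,0,0,0,0]]]' 80
python3 - <<'E'
from workcell import bot,vision
from h import *
s=bot.observe(); plan(s,[.5275,.3585,.25],np.pi+DY); f=vision.grab_frame("wrist"); print(held(f))
E
```

```text
clock: 28.72
position: [0.5595, -0.3158, 0.17]
tool_rot: [-3.141, 0.002, -3.075]
force: [-3.1, 2.4, 11.9]
grip_width: 0.0599
finger_force: 50.9
clock: 30.22
position: [0.5234, 0.2168, 0.2587]
tool_rot: [3.14, 0.001, -3.07]
force: [0.9, 0.3, -1.0]
grip_width: 0.0585
finger_force: 86.4
shift cm [-1.42 14.11  0.9 ] turn [0.002 0.001 0.006] at [0.5234 0.2168 0.2587] [ 3.14e+00  1.00e-03 -3.07e+00] force [ 0.9  0.3 -1. ] grip 0.0585 t 30.2
(np.float64(0.16033939154122015), [-0.0006, -0.0012, -0.0011, -0.001, -0.0011], [0.0551, 0.0597, 0.0618, 0.0602, 0.057])
```

```bash
python3 -m creep '[[[-1,-0.4,4.7,0,0,0,0],[-1,-0.4,4.7,0,0,0,0],[-1,-0.47,4.7,0,0,0,0],[-1,0,0,2.5,0,0,0],[-1,0,0,2.5,0,0,0],[-1,0,0,1,0,0,0],[-1,0,0,0,0,0,0],[-1,0,0,0,0,0,0]]]'
python3 - <<'E'
from workcell import bot,vision
from h import *
s=bot.observe(); plan(s,[.526,.3585,.1925],np.pi+DY); f=vision.grab_frame("wrist"); print(held(f))
E
```

```text
clock: 31.28
position: [0.5279, 0.3545, 0.1993]
tool_rot: [3.141, 0.001, -3.076]
force: [0.2, 0.2, -2.2]
grip_width: 0.0583
finger_force: 86.6
shift cm [0.17 0.41 0.68] turn [0.001 0.001 0.   ] at [0.5279 0.3545 0.1993] [ 3.141e+00  1.000e-03 -3.076e+00] force [ 0.2  0.2 -2.2] grip 0.0583 t 31.3
(np.float64(0.16035608616532446), [-0.0007, -0.0012, -0.001, -0.0012, -0.0013], [0.0556, 0.0589, 0.0622, 0.0612, 0.0578])
```

```bash
python3 -m creep '[[[-1,0.17,0.41,0.2,0,0,0],[-1,0,0,0.3,0,0,0],[-1,0,0,0.2,0,0,0],[-1,0,0,0,0,0,0]]]'
python3 -m creep '[[[0.9,0,0,0,0,0,0],[0.9,0,0,0,0,0,0],[0.9,0,0,0,0,0,0],[1,0,0,-4,0,0,0],[1,0,0,-6,0,0,0],[1,0,-6,-5,0,0,0],[1,2,-6,0,0,0,0],[1,3,-6,0,0,0,0],[1,3,-6,0,0,0,0],[1,3,0,0,0,0,0],[1,0,0,0,0,0,0]]]'
python3 - <<'E'
from workcell import bot,vision
from h import *
s=bot.observe(); f=vision.grab_frame("wrist");T=wristT(s,f); np.savez("/tmp/w9.npz",T=T,**f)
print("medium",disc(f,T,(.527,.3585),.032))
plan(s,[.4377,-.145,.25],np.pi+DY)
E
```

```text
clock: 31.82
position: [0.5254, 0.359, 0.1923]
tool_rot: [3.141, -0.0, -3.075]
force: [-7.9, -1.2, 21.1]
grip_width: 0.0585
finger_force: 89.2
clock: 33.2
position: [0.4333, 0.1325, 0.3316]
tool_rot: [3.141, -0.001, -3.076]
force: [0.7, 0.7, -0.1]
grip_width: 0.0853
finger_force: 0.0
medium (array([525.7, 358.5]), 32.2, array([524.9, 358.8]), 0.032)
shift cm [  1.37 -27.73   8.14] turn [ 0.001 -0.001  0.   ] at [0.4333 0.1325 0.3316] [ 3.141e+00 -1.000e-03 -3.076e+00] force [ 0.7  0.7 -0.1] grip 0.0853 t 33.2
```

```bash
python3 -m creep '[[[1,0.3,-5.5,0,0,0,0],[1,0.3,-5.5,0,0,0,0],[1,0.3,-5.5,1,0,0,0],[1,0.3,-5.5,2,0,0,0],[1,0.17,-5.7,3,0,0,0],[1,0,0,3,0,0,0],[1,0,0,0,0,0,0],[1,0,0,0,0,0,0]]]' 50
python3 - <<'E'
from workcell import bot,vision
from h import *
s=bot.observe(); plan(s,[.4377,-.145,.169],np.pi+DY)
E
```

```text
clock: 34.25
position: [0.4397, -0.142, 0.2429]
tool_rot: [-3.142, 0.001, -3.074]
force: [0.2, 0.8, -0.5]
grip_width: 0.0857
finger_force: 0.0
shift cm [ 0.23 -0.28  7.39] turn [-0.     0.001  0.002] at [ 0.4397 -0.142   0.2429] [-3.142e+00  1.000e-03 -3.074e+00] force [ 0.2  0.8 -0.5] grip 0.0857 t 34.2
```

```bash
python3 -m creep '[[[1,0.23,-0.28,3,0,0,0],[1,0,0,2.9,0,0,0],[1,0,0,1.5,0,0,0],[1,0,0,0,0,0,0],[-1,0,0,0,0,0,0],[-1,0,0,0,0,0,0],[-1,0,0,0,0,0,0],[-1,0,0,0,0,0,0]]]' 50
python3 -m creep '[[[-1,0,0,-4,0,0,0],[-1,0,2,-4,0,0,0],[-1,-1,5,-2,0,0,0],[-1,-1.5,5.5,0,0,0,0],[-1,-1.5,5.5,0,0,0,0],[-1,-1.5,5.5,0,0,0,0],[-1,-1.5,5.5,0,0,0,0],[-1,-1.5,5.5,0,0,0,0],[-1,-1,5,0,0,0,0],[-1,0,0,0,0,0,0],[-1,0,0,0,0,0,0]]]' 80
python3 - <<'E'
from workcell import bot,vision
from h import *
s=bot.observe(); plan(s,[.526,.3585,.25],np.pi+DY); f=vision.grab_frame("wrist"); print(held(f))
E
```

```text
clock: 35.25
position: [0.4374, -0.1454, 0.1696]
tool_rot: [-3.141, 0.002, -3.075]
force: [-2.5, 1.9, 20.9]
grip_width: 0.0599
finger_force: 49.1
clock: 36.62
position: [0.5055, 0.2548, 0.2687]
tool_rot: [-3.141, 0.0, -3.075]
force: [-0.3, -1.6, -2.3]
grip_width: 0.0588
finger_force: 86.1
shift cm [-2.74 10.21  1.87] turn [-0.     0.     0.001] at [0.5055 0.2548 0.2687] [-3.141  0.    -3.075] force [-0.3 -1.6 -2.3] grip 0.0588 t 36.6
(np.float64(0.16009474253902098), [-0.0006, -0.0008, -0.0009, -0.0007, -0.0003], [0.0553, 0.0596, 0.0623, 0.0602, 0.057])
```

```bash
python3 -m creep '[[[-1,-0.9,3.4,0,0,0,0],[-1,-0.9,3.4,0,0,0,0],[-1,-0.94,3.41,0,0,0,0],[-1,0,0,2.5,0,0,0],[-1,0,0,2.5,0,0,0],[-1,0,0,0.9,0,0,0],[-1,0,0,0,0,0,0],[-1,0,0,0,0,0,0]]]'
python3 - <<'E'
from workcell import bot,vision
from h import *
s=bot.observe(); plan(s,[.5255,.3585,.2021],np.pi+DY); f=vision.grab_frame("wrist"); print(held(f))
E
```

```text
clock: 37.67
position: [0.5267, 0.3585, 0.2103]
tool_rot: [3.141, 0.001, -3.076]
force: [0.4, 0.2, -0.6]
grip_width: 0.0583
finger_force: 86.2
shift cm [0.12 0.   0.82] turn [0.001 0.001 0.   ] at [0.5267 0.3585 0.2103] [ 3.141e+00  1.000e-03 -3.076e+00] force [ 0.4  0.2 -0.6] grip 0.0583 t 37.7
(np.float64(0.16012730224881597), [-0.0009, -0.0006, -0.0007, -0.0008, -0.0001], [0.0558, 0.0592, 0.062, 0.0603, 0.0563])
```

Next I release the fine plate, then move toward the cover at (.4268, .0979).

```bash
python3 -m creep '[[[-1,0.1,0,0.4,0,0,0],[-1,0,0,0.3,0,0,0],[-1,0,0,0.15,0,0,0],[-1,0,0,0,0,0,0]]]'
python3 -m creep '[[[0.9,0,0,0,0,0,0],[0.9,0,0,0,0,0,0],[0.9,0,0,0,0,0,0],[1,0,0,-4,0,0,0],[1,0,0,-6,0,0,0],[1,0,-6,-4,0,0,0],[1,2,-6,0,0,0,0],[1,3,-6,0,0,0,0],[1,3,-6,0,0,0,0],[1,3,0,0,0,0,0],[1,0,0,0,0,0,0]]]'
python3 - <<'E'
from workcell import bot,vision
from h import *
s=bot.observe(); f=vision.grab_frame("wrist");T=wristT(s,f); np.savez("/tmp/w10.npz",T=T,**f)
print("fine",disc(f,T,(.526,.3585),.042),"cover",disc(f,T,(.4268,.098),.012))
plan(s,[.4268,.098,.25],np.pi+DY)
E
```

```text
clock: 38.22
position: [0.5252, 0.3587, 0.2021]
tool_rot: [3.141, -0.0, -3.075]
force: [-9.2, -3.4, 26.8]
grip_width: 0.0586
finger_force: 89.5
clock: 39.6
position: [0.4333, 0.1284, 0.3356]
tool_rot: [3.141, -0.001, -3.076]
force: [0.5, -0.5, 0.4]
grip_width: 0.0854
finger_force: 0.0
fine (array([524.7, 358.3]), 32.3, array([524.5, 358.3]), 0.0419) cover (array([427.3,  99. ]), 30.9, array([426.4,  98.7]), 0.0122)
shift cm [ 0.85 -3.    8.56] turn [ 0.001 -0.001 -0.   ] at [0.4333 0.1284 0.3356] [ 3.141e+00 -1.000e-03 -3.076e+00] force [ 0.5 -0.5  0.4] grip 0.0854 t 39.6
```

```bash
python3 -m creep '[[[1,0.45,-1.5,3,0,0,0],[1,0.4,-1.43,4,0,0,0],[1,0,0,4,0,0,0],[1,0,0,3.5,0,0,0],[1,0,0,1.8,0,0,0],[1,0,0,0,0,0,0]]]' 40
python3 - <<'E'
from workcell import bot,vision
from h import *
s=bot.observe(); plan(s,[.4269,.0987,.1705],np.pi+DY)
E
```

```text
clock: 40.4
position: [0.4283, 0.0992, 0.1712]
tool_rot: [-3.141, -0.002, -3.076]
force: [-0.2, 0.1, 0.2]
grip_width: 0.0855
finger_force: 0.0
shift cm [ 0.14 -0.04  0.07] turn [-0.    -0.002  0.   ] at [0.4283 0.0992 0.1712] [-3.141e+00 -2.000e-03 -3.076e+00] force [-0.2  0.1  0.2] grip 0.0855 t 40.4
```

```bash
python3 -m creep '[[[1,0.14,-0.04,0,0,0,0],[-1,0,0,0,0,0,0],[-1,0,0,0,0,0,0],[-1,0,0,0,0,0,0],[-1,0,0,0,0,0,0],[-1,0,0,-4,0,0,0],[-1,0,2,-4,0,0,0],[-1,-1,4,-2,0,0,0],[-1,-2,5,0,0,0,0],[-1,-2,4,0,0,0,0],[-1,-1,2,0,0,0,0],[-1,0,0,0,0,0,0]]]' 60
python3 - <<'E'
from workcell import bot,vision
from h import *
s=bot.observe(); plan(s,[.526,.3585,.25],np.pi+DY); f=vision.grab_frame("wrist"); print(held(f))
E
```

```text
clock: 41.9
position: [0.4752, 0.2738, 0.2725]
tool_rot: [3.141, 0.001, -3.073]
force: [0.7, -0.8, -0.9]
grip_width: 0.0592
finger_force: 65.8
shift cm [-5.64  8.1   2.26] turn [0.    0.001 0.003] at [0.4752 0.2738 0.2725] [ 3.141e+00  1.000e-03 -3.073e+00] force [ 0.7 -0.8 -0.9] grip 0.0592 t 41.9
(np.float64(0.16165980319401083), [-0.0001, 0.0002, -0.0001, 0.0002, -0.0002], [0.0544, 0.0586, 0.0616, 0.0594, 0.0568])
```

```bash
python3 -m creep '[[[-1,-1.9,2.7,0,0,0,0],[-1,-1.9,2.7,0,0,0,0],[-1,-1.84,2.7,0,0,0,0],[-1,0,0,2.5,0,0,0],[-1,0,0,2.1,0,0,0],[-1,0,0,0,0,0,0],[-1,0,0,0,0,0,0]]]'
python3 - <<'E'
from workcell import bot,vision
from h import *
s=bot.observe(); plan(s,[.5258,.3585,.2156],np.pi+DY); f=vision.grab_frame("wrist"); print(held(f))
E
```

```text
clock: 42.82
position: [0.5265, 0.3564, 0.2271]
tool_rot: [3.141, 0.0, -3.076]
force: [-0.0, 0.3, 0.6]
grip_width: 0.0591
finger_force: 65.9
shift cm [0.05 0.21 1.15] turn [ 0.  0. -0.] at [0.5265 0.3564 0.2271] [ 3.141  0.    -3.076] force [-0.   0.3  0.6] grip 0.0591 t 42.8
(np.float64(0.16167835747570594), [-0.0, -0.0003, -0.0002, 0.0, 0.0], [0.0548, 0.0593, 0.0619, 0.0596, 0.0564])
```

```bash
python3 -m creep '[[[-1,0.05,0.21,0.6,0,0,0],[-1,0,0,0.4,0,0,0],[-1,0,0,0.15,0,0,0],[-1,0,0,0,0,0,0]]]'
python3 -m creep '[[[0.9,0,0,0,0,0,0],[0.9,0,0,0,0,0,0],[0.9,0,0,0,0,0,0],[1,0,0,-4,0,0,0],[1,0,0,-5,0,0,0],[1,0,-6,-3,0,0,0],[1,4,-6,0,0,0,0],[1,4,-6,0,0,0,0],[1,4,-3,0,0,0,0],[1,3,0,0,0,0,0],[1,0,0,0,0,0,0]]]'
python3 - <<'E'
from workcell import bot,vision
from h import *
s=bot.observe(); f=vision.grab_frame("wrist");T=wristT(s,f)
t=vision.grab_frame("top")
print("cover",disc(f,T,(.526,.3585),.054),s["position"])
for c in("green","blue"):
    q,z=toppts(t,t["cam_to_world"],"",dock(c,0),.038,r=.045,tol=.01); print(c,rect(q),np.median(z)) 
s2=vision.grab_frame("scene")["image"]
cv2.imwrite("pics/fin.png",np.hstack([cv2.resize(cv2.convertScaleAbs(s2[170:300,200:460],alpha=1.3),(800,400))]))
cv2.imwrite("pics/finw.png",f["image"])
E
```

```text
clock: 43.38
position: [0.5255, 0.3591, 0.2157]
tool_rot: [3.141, -0.0, -3.075]
force: [-6.7, -0.5, 18.4]
grip_width: 0.0588
finger_force: 68.2
clock: 44.75
position: [0.3978, 0.1599, 0.333]
tool_rot: [3.141, -0.001, -3.075]
force: [0.3, 0.1, -0.4]
grip_width: 0.0856
finger_force: 0.0
cover (array([510.1, 359.1]), 27.6, array([506.2, 356.6]), 0.054) [0.39779598 0.15993874 0.33304835]
green (array([ 0.6214, -0.0406]), array([39.5, 60.7]), -0.023) 0.036901272239048044
blue (array([0.6088, 0.1256]), array([40.6, 62.3]), 0.089) 0.03693298900943265
```

View pics/fin.png

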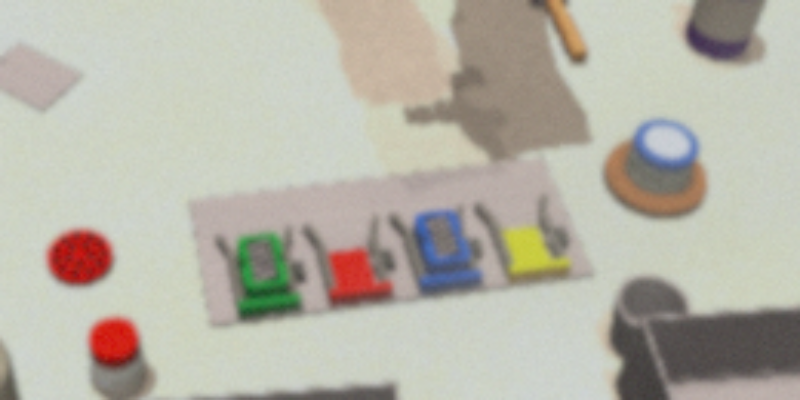

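View pics/finw.png

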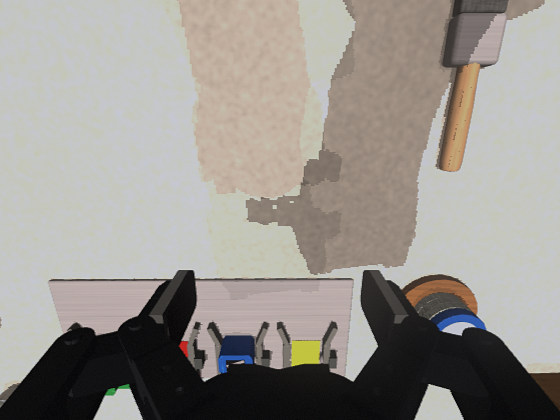

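The scene view shows both cassettes against their stops and the stack under the blue cover at crop (666,146) on the stand at (655,178). One last numeric check on the blue cassette and the stack before handing in.

```bash
python3 -m creep '[[[1,-3,0,-2,0,0,0],[1,-4,-5,-2,0,0,0],[1,-2,-5,0,0,0,0],[1,0,0,0,0,0,0],[1,0,0,0,0,0,0]]]'
python3 - <<'E'
from workcell import bot,vision
from h import *
s=bot.observe(); print(np.round(s["position"],3))
for i in range(3):
    t=vision.grab_frame("top");T=t["cam_to_world"]
    for c in("green","blue"):
        q,z=toppts(t,T,"",dock(c,0),.038,r=.045,tol=.01); print(c,rect(q),np.round(q.mean(0),4)) 
    print("cover",disc(t,T,(.526,.3585),.054,tol=.008),"blue ring",[np.round(plane(t,st[0]+st[2]/2-.5,st[1]+st[3]/2-.5,.054)[:2],4) for a,x,st in blobs(mask(t["image"],"blue"),60) if x[0]<180])
f=vision.grab_frame("wrist");T=wristT(s,f); print("wrist blue"); q,z=toppts(f,T,"",dock("blue",0),.038,r=.045,tol=.004); print(rect(q) if len(q)>9 else 0); print(disc(f,T,(.526,.3585),.054))
E
```

```text
clock: 45.52
position: [0.4929, 0.0698, 0.3711]
tool_rot: [-3.141, -0.0, -3.076]
force: [0.2, 0.0, 0.1]
grip_width: 0.0855
finger_force: 0.0
[0.493 0.07  0.371]
green (array([ 0.6214, -0.0406]), array([39.5, 60.7]), -0.023) [ 0.6218 -0.0406]Traceback (most recent call last):
  File "<stdin>", line 7, in <module>
  File "h.py", line 43, in rect
    k=1e3; (c,(w,h),a)=cv2.minAreaRect((q*k).astype(np.float32))
                       ~~~~~~~~~~~~~~~^^^^^^^^^^^^^^^^^^^^^^^^^^
cv2.error: OpenCV(4.12.0) /io/opencv/modules/imgproc/src/convhull.cpp:143: error: (-215:Assertion failed) total >= 0 && (depth == CV_32F || depth == CV_32S) in function 'convexHull'
```

```bash
python3 -m creep '[[[1,2,-5,0,0,0,0],[1,2,-5,0,0,0,0],[1,2,-5,0,0,0,0],[1,2,-5,0,0,0,0],[1,0,-5,0,0,0,0],[1,0,0,0,0,0,0],[1,0,0,0,0,0,0]]]'
python3 - <<'E'
from workcell import bot,vision
from h import *
for i in range(2):
    t=vision.grab_frame("top");T=t["cam_to_world"]
    for c in("green","blue"):
        q,z=toppts(t,T,"",dock(c,0),.038,r=.045,tol=.01); print(c,len(q),rect(q) if len(q)>9 else 0, np.round(q.mean(0),4) if len(q) else 0) 
    print("cover",disc(t,T,(.526,.3585),.054,tol=.008),"ring",[np.round(plane(t,st[0]+st[2]/2-.5,st[1]+st[3]/2-.5,.054)[:2],4) for a,x,st in blobs(mask(t["image"],"blue"),60) if x[0]<180])
E
```

```text
clock: 46.45
position: [0.4296, -0.184, 0.3712]
tool_rot: [3.141, -0.0, -3.074]
force: [0.1, 0.8, -0.0]
grip_width: 0.0852
finger_force: 0.0
green 287 (array([ 0.6214, -0.0406]), array([39.5, 60.7]), -0.023) [ 0.6217 -0.0408]
blue 294 (array([0.6084, 0.1241]), array([42. , 60.9]), -0.003) [0.6088 0.1254]
cover (array([524.8, 359.4]), 31.8, array([525.6, 359.6]), 0.0531) ring [array([0.5235, 0.3582])]
green 290 (array([ 0.6214, -0.0406]), array([39.5, 60.7]), -0.023) [ 0.6216 -0.0408]
blue 292 (array([0.6085, 0.1255]), array([39.3, 60.6]), -0.003) [0.609  0.1255]
cover (array([525.7, 359.6]), 31.5, array([525.9, 359.7]), 0.0533) ring [array([0.5235, 0.3582])]
```

Run:
```python
from workcell import vision
from h import *
a=dict(np.load("/tmp/t6.npz")); b=vision.grab_frame("top")
for n,t in(("t6",a),("now",b)):
    q,z=toppts(t,t["cam_to_world"],"",dock("blue",0),.038,r=.045,tol=.01)
    print(n,len(q),q.mean(0),[(A,np.round(x,2),s.tolist()) for A,x,s in blobs(mask(t["image"],"blue"),30) if 200<x[0]<250])
    g=cv2.resize(cv2.convertScaleAbs(t["image"][145:200,205:260],alpha=1.5),None,fx=7,fy=7,interpolation=3); cv2.imwrite(f"/tmp/{n}.png",g)
cv2.imwrite("pics/cmp.png",np.hstack([cv2.imread("/tmp/t6.png"),cv2.imread("/tmp/now.png")]))
```

```text
t6 305 [0.60953761 0.12663288] [(225, array([225.19, 168.62]), [215, 158, 20, 24]), (147, array([236.09, 234.97]), [226, 225, 21, 21])]
now 291 [0.60873606 0.12530568] [(235, array([225.48, 168.64]), [215, 157, 20, 25])]
```

View pics/cmp.png

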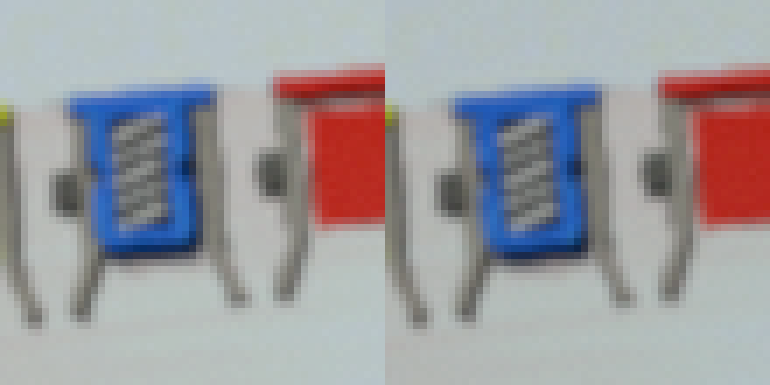

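The two crops look the same, with the blue cassette against its stop, but the numbers have shifted by about 1 mm. A gentle push to confirm costs little.

Run:
```python
from workcell import bot
from h import *
plan(bot.observe(),[*dock("blue",-.075),.25],np.pi+DY)
```

```text
shift cm [-12.62  29.76  12.15] turn [ 0.    -0.     0.003] at [ 0.4297 -0.1837  0.3714] [ 3.141 -0.    -3.073] force [ 0.7 -1.   0.4] grip 0.0857 t 46.6
```

```bash
python3 -m creep '[[[-1,-2,5,0,0,0,0],[-1,-2,5,0,0,0,0],[-1,-2,5,0,0,0,0],[-1,-2,5,0,0,0,0],[-1,-2,5,0,0,0,0],[-1,-2.6,4.76,3,0,0,0],[-1,0,0,4,0,0,0],[-1,0,0,5,0,0,0],[-1,0,0,0,0,0,0],[-1,0,0,0,0,0,0]]]'
python3 - <<'E'
from workcell import bot
from h import *
plan(bot.observe(),[*dock("blue",-.06),.1935],np.pi+DY)
E
```

```text
clock: 47.85
position: [0.5357, 0.1205, 0.253]
tool_rot: [3.141, 0.001, -3.075]
force: [0.4, -0.6, -0.3]
grip_width: -0.0002
finger_force: 0.0
shift cm [-1.45  0.14  5.96] turn [0.    0.001 0.001] at [0.5357 0.1205 0.253 ] [ 3.141e+00  1.000e-03 -3.075e+00] force [ 0.4 -0.6 -0.3] grip -0.0002 t 47.9
```

```bash
python3 -m creep '[[[-1,0,0.14,3,0,0,0],[-1,0,0,2.9,0,0,0],[-1,0,0,0,0,0,0],[-1,-1,0,0,0,0,0],[-1,-0.8,0,0,0,0,0],[-1,-0.7,0,0,0,0,0],[-1,-0.4,0,0,0,0,0],[-1,-0.3,0,0,0,0,0],[-1,0,0,0,0,0,0]]]'; python3 -m creep '[[[-1,-0.2,0,0,0,0,0],[-1,0,0,0,0,0,0]]]'; python3 -m creep '[[[-1,-0.2,0,0,0,0,0],[-1,0,0,0,0,0,0]]]'
```

```text
clock: 48.98
position: [0.5672, 0.1237, 0.1924]
tool_rot: [-3.142, -0.0, -3.075]
force: [0.1, -0.4, 0.5]
grip_width: 0.0
finger_force: 0.0
clock: 49.22
position: [0.5691, 0.1239, 0.1924]
tool_rot: [3.142, -0.0, -3.075]
force: [-0.8, -0.5, -0.9]
grip_width: -0.0001
finger_force: 0.0
clock: 49.48
position: [0.5702, 0.1239, 0.1923]
tool_rot: [3.141, -0.003, -3.075]
force: [-9.5, -0.4, 6.1]
grip_width: -0.0003
finger_force: 4.5
```

```bash
python3 -m creep '[[[-1,3,0,-1,0,0,0],[-1,2,0,-6,0,0,0],[-1,2,-3,-5,0,0,0],[-1,0,0,-3,0,0,0],[-1,0,0,0,0,0,0],[-1,0,0,0,0,0,0]]]'
python3 -c "
from workcell import bot
print(bot.job_done())"
```

```text
clock: 50.22
position: [0.5034, 0.0897, 0.3413]
tool_rot: [3.142, -0.0, -3.075]
force: [0.1, -0.1, 0.1]
grip_width: -0.0
finger_force: 0.0
the job is handed in; nothing more can be done
None
```

I handed the job in at about 50 s: the green and blue cassettes, the only two present, are pushed home against their stops, and the coarse, medium and fine plates are stacked under the cover, about 3 mm off the stand's centre; the hand-in call returned no verdict.

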